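# Swap the battery packs in the coffee-bar charging dock

### The arm

A 6-joint arm with a two-finger parallel gripper is mounted at the origin on the work surface. World frame = base frame: x ahead of the robot, y to its left, z up, the work surface at z = 0. Lengths are in m, angles in rad, forces in N, time in s.
With the tool pointing down it reaches from about 0.325 to 0.85 m from the base axis. Payload 15.5 kg.
Tool frame: the origin (TCP) lies on the centre line of the jaws, within the pads' length; the fingertips stand 14 mm ahead of it and the grasp point (between the pads) lies 5 mm behind it; z points along the fingers, x is the direction in which the jaws open and shut, and the axes are right-handed (so a half turn about z gives the same grasp; the last joint's range is limited). The gripper opens to 91 mm and grips with 3 to 60 N. Pads are 32 mm wide; open, the fingers measure 118 mm over their backs; the gripper's body (76 mm by 178 mm) begins 60 mm behind the grasp point.
Start: joints at [1.117, 0.494, 1.345, -0, 1.302, -0.096], TCP at [0.219, 0.585, 0.228] pointing down, gripper open.
Joint ranges: [-2.91, 2.91], [-0.82, 2.16], [0.22, 2.67], [-1.22, 4.37], [0.12, 2.79], [-3.08, 3.08]. Speed limits (rad/s): [1.89, 1.89, 2.57, 3.01, 3.01, 3.01].

### API

Orientations are given as a unit quaternion [x, y, z, w].
In Python, from rig import monitor, imaging, job gives the robot as it stands.
- The arm moves only by the tool play_rows, never from a script. Its argument "targets" is a list of rows, each a list of 6 numbers: the shift along the tool's x, y, z in m, then the turn, a rotation vector about the tool's x, y, z in degrees. A call has 1 to 20 rows; each row shifts and turns the commanded pose from where the row before left it, along the tool's axes as they then stand; what a row does not reach is not made up. A row lasts 1/8 s, in which the tool goes at most 62.5 mm and 10.7 degrees, less where a joint would pass 70% of its speed; a pose out of reach is approached as far as the arm can. A call with a gripper value outside its range is refused whole. "claw" is the opening in per cent of the stroke, from 0 (shut) to 100 (fully open), set as the call begins (left out, the last holds). The fingers move at their own pace and stop on an object; "newtons" is the grip in N (left out, the last holds). Time passes only in rows, so rows that do not move let the fingers close. It gives the time, the measured TCP pose, the force and the opening at its end, in the units of the state.
- monitor.get_state(): the state, without advancing time (a new reading comes with each control period).
- imaging.camera(name): name is "scene" or "top" or "wrist"; returns a dict with "color" (420x560x3 uint8, red, green, blue), "fovy" (degrees; the focal length in pixels is half the picture's height over the tangent of half this angle, whatever the lens; pixels are square), "cx", "cy" (the principal point, pixels), "world_from_camera" (4x4, takes a point from camera to world coordinates). Camera axes: x right, y down, z forward; pixel columns grow to the right and rows downward; lengths in m; the calibration is good to about 2 mm. A picture is of the moment at which its call begins. There is no depth.
- job.hand_in(): hands the job in, once; it reports no verdict.
The state is a dict: "time_s": time; "joint_positions": joint angles; "joint_vel": joint speeds; "joint_torque": joint torques, N m; "eef_pos": TCP position; "orientation": TCP orientation; "ft_force": force on the tool from outside, world axes, zero at the start; "torque": the same for the moment, N m; "finger_gap": finger opening in m.
Only numpy, scipy, OpenCV 4.12 (cv2) and the standard library are available. Lean on these libraries where they do the work, as an engineer would, in place of code of your own. Each camera call takes 0.05 s, during which the arm holds its last target.

### The job

Swing the keeper bar of the charging dock well open, take every charged pack that sits in it out and stand it upright in the wooden tray, and plug every spent battery pack standing on the counter fully home into a socket of the dock, one per socket. Then swing the keeper bar shut over them until it clicks into its detent, and leave the other things on the counter undisturbed.

Things in the scene. Friction and masses are not known exactly. Their poses are not given: they have to be found in the camera images.
- spent0: grey battery pack, 46 x 66 x 50 mm (x, y, z): body 46 x 66 x 32 with a 38 x 58 x 18 mm plug foot centred beneath (4 mm step all round, lower edges bevelled 2 mm). Origin: centre of the foot's underside; z up, y along the 66 mm side; same after a half turn about z. 0.22 to 0.37 kg. Spent: stands on its foot on the counter at first, belongs in the dock. 2 or 3 of spent0..2 are present.
- spent1: grey battery pack, 46 x 66 x 50 mm (x, y, z): body 46 x 66 x 32 with a 38 x 58 x 18 mm plug foot centred beneath (4 mm step all round, lower edges bevelled 2 mm). Origin: centre of the foot's underside; z up, y along the 66 mm side; same after a half turn about z. 0.22 to 0.37 kg. Spent: stands on its foot on the counter at first, belongs in the dock. 2 or 3 of spent0..2 are present.
- spent2: grey battery pack, 46 x 66 x 50 mm (x, y, z): body 46 x 66 x 32 with a 38 x 58 x 18 mm plug foot centred beneath (4 mm step all round, lower edges bevelled 2 mm). Origin: centre of the foot's underside; z up, y along the 66 mm side; same after a half turn about z. 0.22 to 0.37 kg. Spent: stands on its foot on the counter at first, belongs in the dock. 2 or 3 of spent0..2 are present.
- charged0: grey battery pack, 46 x 66 x 50 mm (x, y, z): body 46 x 66 x 32 with a 38 x 58 x 18 mm plug foot centred beneath (4 mm step all round, lower edges bevelled 2 mm). Origin: centre of the foot's underside; z up, y along the 66 mm side; same after a half turn about z. 0.22 to 0.37 kg. Charged: sits in socket0 at first, belongs in the tray. 1 or 2 of charged0..2 are present.
- charged1: grey battery pack, 46 x 66 x 50 mm (x, y, z): body 46 x 66 x 32 with a 38 x 58 x 18 mm plug foot centred beneath (4 mm step all round, lower edges bevelled 2 mm). Origin: centre of the foot's underside; z up, y along the 66 mm side; same after a half turn about z. 0.22 to 0.37 kg. Charged: sits in socket1 at first, belongs in the tray. 1 or 2 of charged0..2 are present.
- charged2: grey battery pack, 46 x 66 x 50 mm (x, y, z): body 46 x 66 x 32 with a 38 x 58 x 18 mm plug foot centred beneath (4 mm step all round, lower edges bevelled 2 mm). Origin: centre of the foot's underside; z up, y along the 66 mm side; same after a half turn about z. 0.22 to 0.37 kg. Charged: sits in socket2 at first, belongs in the tray. 1 or 2 of charged0..2 are present.
- dock: Fixed white charging dock, a block 100 x 330 x 40 mm (x, y, z), three sockets in a row along y at y = -78, 0, 78 mm. Origin: centre of its underside on the counter. The keeper's hinge post stands at y = -145 mm (24 mm thick, to 78 mm high), the detent post at x = 15, y = 140 mm (26 mm square, to 68 mm high, sprung ball on top to 80.5 mm).
- socket0 (a point): Centre of a socket's mouth in the dock's top face, 40 mm high; axes as the dock's. Hole 41 x 61 mm (x, y), 26 mm deep, for the 38 x 58 mm foot: pack y along dock y, either way round. Fully home, the body's step rests on the dock's top: pack origin 18 mm below this point, its top 32 mm above.
- socket1 (a point): Centre of a socket's mouth in the dock's top face, 40 mm high; axes as the dock's. Hole 41 x 61 mm (x, y), 26 mm deep, for the 38 x 58 mm foot: pack y along dock y, either way round. Fully home, the body's step rests on the dock's top: pack origin 18 mm below this point, its top 32 mm above.
- socket2 (a point): Centre of a socket's mouth in the dock's top face, 40 mm high; axes as the dock's. Hole 41 x 61 mm (x, y), 26 mm deep, for the 38 x 58 mm foot: pack y along dock y, either way round. Fully home, the body's step rests on the dock's top: pack origin 18 mm below this point, its top 32 mm above.
- keeper (a joint): Keeper bar's angle, rad: 0 = shut on its stop along the dock's y over the packs, behind a sprung ball (starts so). Grows as the free end swings level to the dock's +x side, clockwise from above, to 1.7. Open above 1.1; 1.4 leaves the gripper room at every socket. Friction (0.12 N m) holds it where left. Passing the ball (0 to 0.1 rad) takes 4 to 8 N at the knob; shut is under 0.02.
- keeper_hinge (a point): Point on the keeper's vertical hinge axis at half the bar's thickness; fixed to the dock, axes as the dock's. The aluminium bar is 16 mm wide, 12 mm thick, underside 78 mm above the counter (6 mm above packs fully home; it hits others), and reaches 297 mm from the hinge.
- keeper_knob (a point): Middle of the upright round black knob on the bar, 22 mm in diameter and 48 mm tall, standing on the bar's top from 90 to 138 mm above the counter, 120 mm from the hinge axis; turns with the bar.
- tray: Fixed open wooden tray, 200 x 140 x 30 mm (x, y, z), walls and floor 6 mm. Origin: centre of its underside.
- tray_in (a point): Centre of the tray's inner floor, 188 x 128 mm inside (x, y); axes as the tray's.
- mug: Bystander: white mug, 82 mm wide, 92 mm tall; origin at its underside.
- jar: Bystander: amber jar with steel cap, 70 mm wide, 100 mm tall; origin at its underside.
- napkin_ring: Bystander: wooden napkin ring, 44 mm wide, 24 mm tall; origin at its underside.
- shaker: Bystander: steel shaker, 44 mm wide, 66 mm tall; origin at its underside.
- spoon: Bystander: steel spoon lying flat, 150 mm long; origin under its middle.
- cup: Bystander: small blue cup, 70 mm wide, 60 mm tall; origin at its underside.
- tamper: Bystander: dark coffee tamper, 54 mm wide, 70 mm tall; origin at its underside.
There are look-alikes about, which are no part of the job. What is shaped like the spent0 but green is not meant. What is shaped like the charged2 but purple is not meant.

How it is judged:
On the way, in this order (a step that is already met when the one before it is completed fails the run):
1. the keeper bar is swung well open (beyond 1.1 rad) (value of joint keeper above 1.1 rad), for 0.2 s.
2. every charged pack stands in the tray and every spent pack is fully home in a socket (((horizontal distance between spent0 and socket0 below 0.006 m and z of spent0 in the frame of socket0 below -0.014 m and angle between spent0's own z axis and vertical below 0.1 rad) or (horizontal distance between spent0 and socket1 below 0.006 m and z of spent0 in the frame of socket1 below -0.014 m and angle between spent0's own z axis and vertical below 0.1 rad) or (horizontal distance between spent0 and socket2 below 0.006 m and z of spent0 in the frame of socket2 below -0.014 m and angle between spent0's own z axis and vertical below 0.1 rad)) and ((horizontal distance between spent1 and socket0 below 0.006 m and z of spent1 in the frame of socket0 below -0.014 m and angle between spent1's own z axis and vertical below 0.1 rad) or (horizontal distance between spent1 and socket1 below 0.006 m and z of spent1 in the frame of socket1 below -0.014 m and angle between spent1's own z axis and vertical below 0.1 rad) or (horizontal distance between spent1 and socket2 below 0.006 m and z of spent1 in the frame of socket2 below -0.014 m and angle between spent1's own z axis and vertical below 0.1 rad)) and ((horizontal distance between spent2 and socket0 below 0.006 m and z of spent2 in the frame of socket0 below -0.014 m and angle between spent2's own z axis and vertical below 0.1 rad) or (horizontal distance between spent2 and socket1 below 0.006 m and z of spent2 in the frame of socket1 below -0.014 m and angle between spent2's own z axis and vertical below 0.1 rad) or (horizontal distance between spent2 and socket2 below 0.006 m and z of spent2 in the frame of socket2 below -0.014 m and angle between spent2's own z axis and vertical below 0.1 rad)) and x of charged0 in the frame of tray_in between -0.08 and 0.08 m and y of charged0 in the frame of tray_in between -0.05 and 0.05 m and z of each of charged0, charged1, charged2 in the frame of tray_in below 0.008 m and angle between each of charged0, charged1, charged2's own z axis and vertical below 0.2 rad and x of charged1 in the frame of tray_in between -0.08 and 0.08 m and y of charged1 in the frame of tray_in between -0.05 and 0.05 m and x of charged2 in the frame of tray_in between -0.08 and 0.08 m and y of charged2 in the frame of tray_in between -0.05 and 0.05 m), for 0.2 s.
3. the keeper bar is shut in its detent (below 0.02 rad) (value of joint keeper below 0.02 rad), for 0.2 s.
At the end, for the whole second after the job is handed in: Every spent pack present is fully home in a socket (origin at least 14 mm below the socket's mouth, within 6 mm of its centre, upright), every charged pack stands upright (within 0.2 rad) on the tray's floor, the keeper is below 0.02 rad, and all is at rest (all of step 2 and linear speed of each of spent0, spent1, spent2, charged0, charged1, charged2 below 0.02 m/s and value of joint keeper below 0.02 rad); the robot touches nothing.
It fails at once if another thing on the counter is moved more than 6 cm (distance of any of mug, jar, napkin_ring, shaker, spoon, cup, tamper from where it was at the start of the episode above 0.06 m).
It fails at once if a bystander is knocked over (angle between any of mug, jar, napkin_ring, shaker, cup, tamper's own z axis and vertical above 0.7 rad).
Of charged0, charged1, charged2 only 1 to 2 are there at a start; the rules pass over those that are not, and their reading is None.
Of spent0, spent1, spent2 only 2 to 3 are there at a start; the rules pass over those that are not, and their reading is None.
At some moment in a run one of spent0, spent1, spent2 may be knocked a few centimetres aside while the robot is not near it.
It also fails if it takes over 210 s, if anything falls off the work surface, if the arm or the gripper's body presses on something with over 40 N, if the wrist force passes 120 N, or if a joint passes its speed limit or range.

## Working session

There is one attempt and no reset: what is moved stays moved. The work goes in short steps, Python scripts to look and compute and a tool call to move; the robot and the scene stay as the last step left them, time stands still between calls to the robot, and variables do not carry over. Pictures are saved under pics/ and viewed, and the job is handed in when it is done.

Besides the shell and the picture viewer there is one more tool, called after "Emit:" as name([rows], argument=value, ...), one row to a line, values as JSON. play_rows: Moves the arm, as the interface text tells. Its arguments: {"type":"object","properties":{"targets":{"type":"array"},"claw":{"type":"number"},"newtons":{"type":"number"}},"required":["targets"]}

```bash
ls; mkdir -p pics
python3 - <<'E'
from rig import monitor, imaging
import cv2
s=monitor.get_state(); print(s)
for n in ["scene","top","wrist"]:
    c=imaging.camera(n); cv2.imwrite(f"pics/{n}0.png",cv2.cvtColor(c["color"],cv2.COLOR_RGB2BGR))
    print(n,c["fovy"],c["cx"],c["cy"],c["world_from_camera"].round(4).tolist() if hasattr(c["world_from_camera"],'round') else c["world_from_camera"], c.keys())
E
```

```text
pics
{'time_s': 0.0, 'joint_positions': array([ 1.11745166e+00,  4.94166521e-01,  1.34614952e+00,  3.81705661e-05,
        1.30248941e+00, -9.54891361e-02]), 'joint_vel': array([-0.00120728, -0.00141173, -0.00054143,  0.00148864,  0.00013436,
        0.00143096]), 'joint_torque': array([ 4.15894101e-03, -8.78841591e+01, -3.81856406e+01,  7.10464711e-02,
        5.30578103e-02, -3.20796007e-04]), 'eef_pos': array([0.21873313, 0.58508107, 0.22734238]), 'orientation': array([ 8.21667640e-01,  5.69966596e-01, -5.37937337e-04,  2.80499561e-04]), 'ft_force': array([-0.01834672, -0.02179648, -0.68330857]), 'torque': array([0.02677266, 0.04684686, 0.01278451]), 'finger_gap': 0.09076086524249151}
scene 47.15616790234664 280.4688113060002 209.74143715748622 [[-0.1859, 0.7224, -0.666, 1.2541], [0.9825, 0.1293, -0.1341, 0.2073], [-0.0108, -0.6792, -0.7338, 0.8772], [0.0, 0.0, 0.0, 1.0]] dict_keys(['color', 'fovy', 'cx', 'cy', 'world_from_camera'])
top 51.61813538201072 286.293719104282 215.68576313846646 [[-0.0269, -0.9982, 0.0532, 0.4843], [-0.9996, 0.0268, -0.0017, 0.0575], [0.0003, -0.0532, -0.9986, 1.2466], [0.0, 0.0, 0.0, 1.0]] dict_keys(['color', 'fovy', 'cx', 'cy', 'world_from_camera'])
wrist 64.8379518521062 280.2148805357926 209.13849234434872 [[0.3499, 0.9063, 0.2371, 0.1525], [0.9368, -0.3383, -0.0894, 0.609], [-0.0008, 0.2534, -0.9674, 0.3835], [0.0, 0.0, 0.0, 1.0]] dict_keys(['color', 'fovy', 'cx', 'cy', 'world_from_camera'])
```

View pics/top0.png

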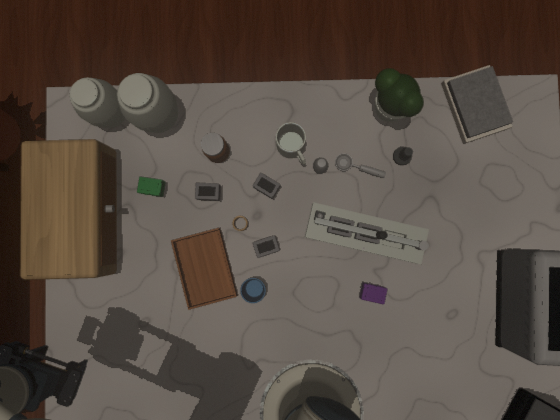

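View pics/scene0.png

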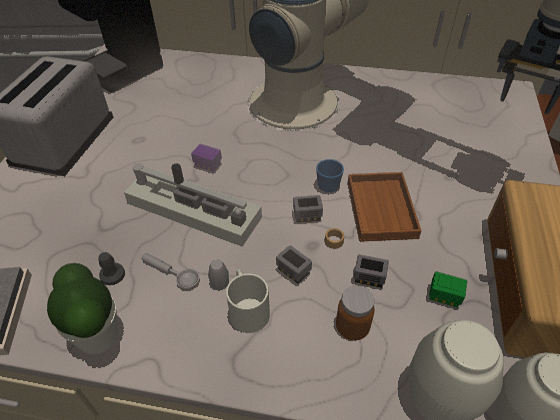

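View pics/wrist0.png

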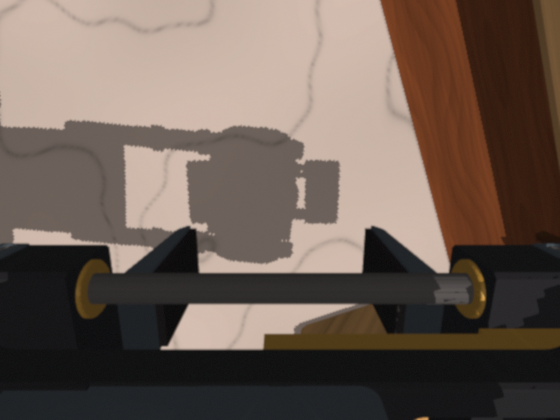

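The top view shows three grey packs at (207,191), (266,186) and (266,246). The dock is at (367,234) with its knob at (381,235), and the tray is at (205,268). The green block (150,187) and the purple one (374,293) are look-alikes. I'll enlarge to confirm.

Run:
```python
import cv2
im=cv2.imread("pics/top0.png")
a=cv2.resize(im[195:275,295:440],None,fx=5,fy=5,interpolation=cv2.INTER_CUBIC); a=cv2.convertScaleAbs(a,alpha=1.6)
cv2.imwrite("pics/top0dock.png",a)
a=cv2.resize(im[165:315,130:310],None,fx=4,fy=4,interpolation=cv2.INTER_CUBIC); a=cv2.convertScaleAbs(a,alpha=1.6)
cv2.imwrite("pics/top0packs.png",a)
im=cv2.imread("pics/scene0.png")
a=cv2.resize(im[150:250,115:275],None,fx=5,fy=5,interpolation=cv2.INTER_CUBIC); a=cv2.convertScaleAbs(a,alpha=1.3)
cv2.imwrite("pics/scene0dock.png",a)
```

```text
(no output)
```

View pics/top0dock.png

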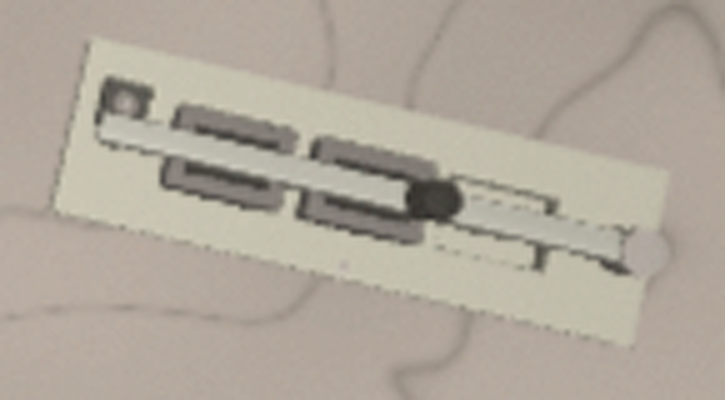

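View pics/top0packs.png

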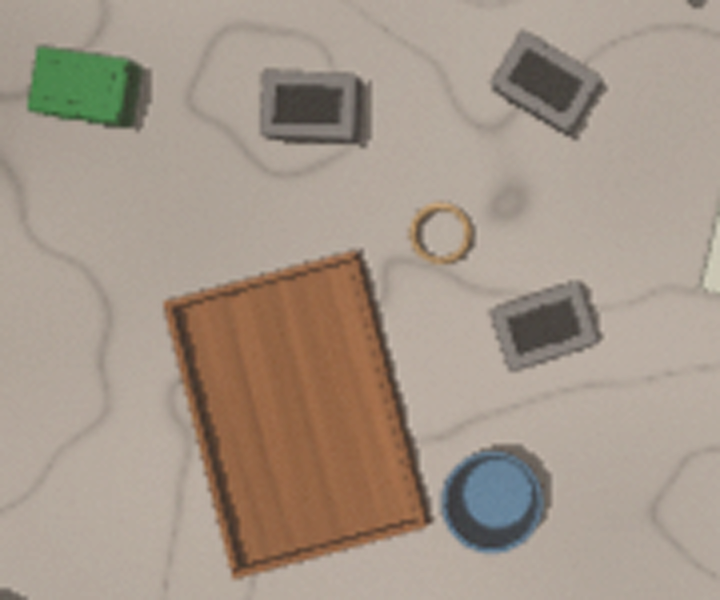

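View pics/scene0dock.png

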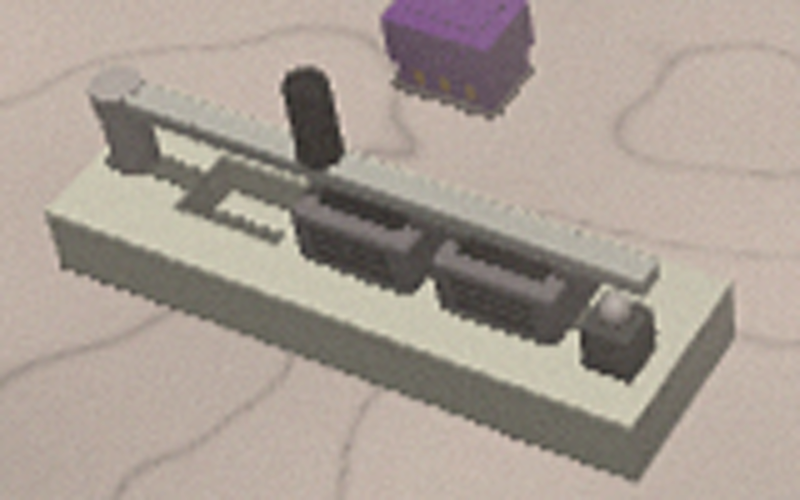

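```bash
cat > h.py <<'E'
import numpy as np, cv2
from rig import monitor, imaging
from scipy.spatial.transform import Rotation as R
def cam(n,save=None):
    c=imaging.camera(n)
    c["bgr"]=cv2.cvtColor(c["color"],cv2.COLOR_RGB2BGR)
    if save: cv2.imwrite(f"pics/{save}.png",c["bgr"])
    c["f"]=c["color"].shape[0]/2/np.tan(np.radians(c["fovy"])/2)
    return c
def ray(c,px,z):
    px=np.atleast_2d(px).astype(float)
    d=np.c_[(px[:,0]-c["cx"])/c["f"],(px[:,1]-c["cy"])/c["f"],np.ones(len(px))]
    T=np.array(c["world_from_camera"]); d=d@T[:3,:3].T; o=T[:3,3]
    return o+d*((z-o[2])/d[:,2])[:,None]
def proj(c,P):
    T=np.array(c["world_from_camera"]); p=(np.atleast_2d(P)-T[:3,3])@T[:3,:3]
    return np.c_[p[:,0]/p[:,2]*c["f"]+c["cx"],p[:,1]/p[:,2]*c["f"]+c["cy"]]
def rect_world(c,cnt,z):
    """min-area rectangle of contour cast on plane z: centre, long side, short side, yaw of long side (deg, -90..90)"""
    P=ray(c,cnt.reshape(-1,2),z)[:,:2].astype(np.float32)
    (ctr,(w,h),a)=cv2.minAreaRect(P*1000)
    if w<h: w,h,a=h,w,a+90
    a=(a+90)%180-90
    return np.array(ctr)/1000,w,h,a
def go(xyz,yaw=None):
    """yaw: world angle (deg) of the tool x axis (mod 180). prints tool-frame shift and turn about tool z"""
    s=monitor.get_state(); r=R.from_quat(s["orientation"]); M=r.as_matrix()
    d=M.T@(np.array(xyz)-s["eef_pos"])
    y0=np.degrees(np.arctan2(M[1,0],M[0,0]))
    out="shift mm %s | len %.1f"%((d*1000).round(1),np.linalg.norm(d)*1000)
    if yaw is not None:
        dy=(yaw-y0+90)%180-90
        out+=" | yaw now %.1f turn toolz %.1f (alt %.1f) q6 %.2f"%(y0,-dy,-dy-np.sign(-dy)*180,s["joint_positions"][5])
    tilt=np.degrees(np.arccos(-M[2,2])); print(out,"tilt %.2f"%tilt,"tcp",s["eef_pos"].round(4),"t",round(s["time_s"],2))
    # levelling correction
    zt=M.T@np.array([0,0,-1]); ax=np.cross([0,0,1],zt); print("level rotvec deg",np.degrees(ax).round(2))
E
python3 - <<'E'
from h import *
c=cam("top"); hsv=cv2.cvtColor(c["bgr"],cv2.COLOR_BGR2HSV)
b=c["bgr"]
for p in [(330,215),(350,252),(300,300),(207,183),(207,192),(268,240),(205,270)]: print(p,b[p[1],p[0]],hsv[p[1],p[0]])
E
```

```text
(330, 215) [107 118 120] [ 25  28 120]
(350, 252) [ 96 103 110] [ 15  32 110]
(300, 300) [ 95 102 109] [ 15  33 109]
(207, 183) [77 82 87] [15 29 87]
(207, 192) [38 41 44] [15 35 44]
(268, 240) [67 71 75] [15 27 75]
(205, 270) [41 61 89] [ 13 138  89]
```

```bash
cat >> h.py <<'E'
def biggest(m,roi,close=5):
    x0,y0,x1,y1=roi; k=np.zeros_like(m); k[y0:y1,x0:x1]=m[y0:y1,x0:x1]
    k=cv2.morphologyEx(k,cv2.MORPH_CLOSE,np.ones((close,close),np.uint8)) if close else k
    cs,_=cv2.findContours(k,cv2.RETR_EXTERNAL,cv2.CHAIN_APPROX_NONE)
    return sorted(cs,key=cv2.contourArea)[::-1]
def masks(c):
    f=cv2.GaussianBlur(c["bgr"],(3,3),0).astype(float); B,G,Rr=f[...,0],f[...,1],f[...,2]
    hsv=cv2.cvtColor(c["bgr"],cv2.COLOR_BGR2HSV)
    dock=((hsv[...,0]>19)&(hsv[...,0]<45)&(hsv[...,2]>95)).astype(np.uint8)*255
    wood=((hsv[...,1]>90)&(hsv[...,0]<25)).astype(np.uint8)*255
    return dock,wood
E
python3 - <<'E'
from h import *
c=cam("top","top1"); dock,wood=masks(c)
gray=cv2.cvtColor(c["bgr"],cv2.COLOR_BGR2GRAY)
d=biggest(dock,(290,190,445,280),9)[0]
dr=rect_world(c,d,0.04); print("dock",dr)
w=biggest(wood,(165,220,245,315))[0]; print("tray",rect_world(c,w,0.03))
dark=(gray<90).astype(np.uint8)*255
cv2.imwrite("pics/m1.png",np.hstack([dock,dark]))
for roi in [(185,175,226,207),(248,168,288,204),(248,230,288,262)]:
    q=biggest(dark,roi,0)[0]; print("pack",cv2.boundingRect(q),rect_world(c,q,0.05))
E
```

```text
dock (array([ 0.49466766, -0.16588698]), 330.8096008300781, 101.55220031738281, 75.22722625732422)
tray (array([0.40949472, 0.28993137]), 198.04908752441406, 141.14755249023438, 13.522963523864746)
pack (195, 182, 28, 20) (array([0.62133374, 0.26895496]), 77.38956451416016, 50.38327407836914, 85.4388198852539)
pack (253, 173, 29, 27) (array([0.63183502, 0.10766534]), 73.2784194946289, 50.49340057373047, 57.37183380126953)
pack (252, 235, 29, 23) (array([0.46686688, 0.11238346]), 70.46392059326172, 47.75287628173828, -73.1506290435791)
```

View pics/m1.png

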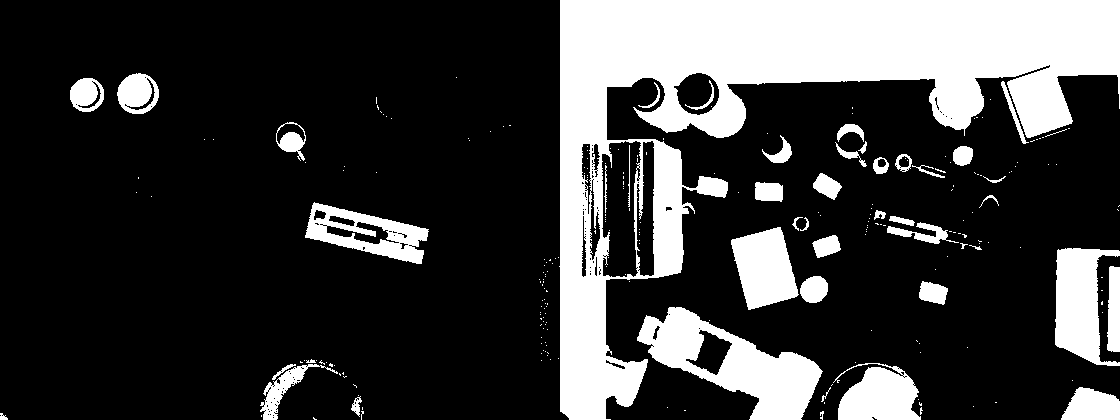

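Measured sizes agree with the given ones: dock 331x102, tray 198x141, packs about 46x66 plus blur. Charged packs sit in sockets 1 and 2, and socket 0 is empty. I'll check the knob and plan the first move.

```bash
cat >> h.py <<'E'
DC=np.array([0.4947,-0.1659]); DY=75.23
def dockpt(x,y):
    a=np.radians(DY); u=np.array([np.cos(a),np.sin(a)]); v=np.array([np.sin(a),-np.cos(a)])
    return DC+x*v+y*u
E
python3 - <<'E'
from h import *
c=cam("top")
print("knob exp",dockpt(0,-.025), "pixel top",proj(c,[*dockpt(0,-.025),.138]),"bot",proj(c,[*dockpt(0,-.025),.09]))
for n,y in enumerate((-.078,0,.078)): print(n,dockpt(0,y),proj(c,[*dockpt(0,y),.072]))
g=cv2.cvtColor(c["bgr"],cv2.COLOR_BGR2GRAY); k=(g<38).astype(np.uint8)*255
q=biggest(k,(365,220,400,250),0)[0]; print(cv2.minEnclosingCircle(q)); print(ray(c,[cv2.minEnclosingCircle(q)[0]],.138))
p=dockpt(0,-.025); go([p[0],p[1],.228],DY-90)
E
```

```text
knob exp [ 0.48832651 -0.19007393] pixel top [[383.15141465 234.61470907]] bot [[379.12898435 234.78945022]]
0 [ 0.47481472 -0.24132265] [[396.85522048 239.34569631]]
1 [ 0.4947 -0.1659] [[368.67944968 232.73297756]]
2 [ 0.51458528 -0.09047735] [[340.54826294 226.13072246]]
((380.2272644042969, 235.22727966308594), 3.9213294982910156)
[[ 0.48696714 -0.18255728  0.138     ]]
shift mm [-631.9  524.    -0. ] | len 820.9 | yaw now 69.5 turn toolz 84.3 (alt -95.7) q6 -0.10 tilt 0.03 tcp [0.2188 0.5853 0.2277] t 0.3
level rotvec deg [-0.    0.03  0.  ]
```

Emit:
play_rows([
  [-0.035, 0.029, 0, 0, 0, 0],
  [-0.035, 0.029, 0, 0, 0, 0],
  [-0.035, 0.029, 0, 0, 0, 0],
  [-0.035, 0.029, 0, 0, 0, 0],
  [-0.035, 0.029, 0, 0, 0, 0],
  [-0.035, 0.029, 0, 0, 0, 0],
  [-0.035, 0.029, 0, 0, 0, 0],
  [-0.035, 0.029, 0, 0, 0, 0],
  [-0.035, 0.029, 0, 0, 0, 0],
  [-0.035, 0.029, 0, 0, 0, 0],
  [-0.035, 0.029, 0, 0, 0, 0],
  [-0.035, 0.029, 0, 0, 0, 0],
  [-0.035, 0.029, 0, 0, 0, 0],
  [-0.035, 0.029, 0, 0, 0, 0],
  [-0.035, 0.029, 0, 0, 0, 0],
  [-0.035, 0.029, 0, 0, 0, 0],
  [-0.035, 0.029, 0, 0, 0, 0],
  [-0.035, 0.029, 0, 0, 0, 0],
], claw=100)

```text
time_s: 2.55
eef_pos: [0.4875, -0.189, 0.228]
orientation: [0.822, 0.57, 0.0, 0.0]
ft_force: [1.4, -0.1, 0.8]
finger_gap: 0.091
```

Emit:
play_rows([
  [0, 0, 0, 0, 0, 9.4],
  [0, 0, 0, 0, 0, 9.4],
  [0, 0, 0, 0, 0, 9.4],
  [0, 0, 0, 0, 0, 9.4],
  [0, 0, 0, 0, 0, 9.4],
  [0, 0, 0, 0, 0, 9.4],
  [0, 0, 0, 0, 0, 9.4],
  [0, 0, 0, 0, 0, 9.4],
  [0, 0, 0, 0, 0, 9.1],
  [0, 0, 0, 0, 0, 0],
  [0, 0, 0, 0, 0, 0],
  [0, 0, 0, 0, 0, 0],
])

```text
time_s: 4.05
eef_pos: [0.4872, -0.1875, 0.2279]
orientation: [0.992, -0.128, 0.0, -0.0]
ft_force: [-0.5, -0.4, -0.6]
finger_gap: 0.091
```

Run:
```python
from h import *
c=cam("wrist","w2"); cam("top","t2")
p=dockpt(0,-.025); go([p[0],p[1],.228],DY-90)
print("knob px",proj(c,[[*p,.138],[*p,.09]]))
```

```text
shift mm [ 1.8  2.2 -0.1] | len 2.8 | yaw now -14.7 turn toolz 0.0 (alt -180.0) q6 -0.22 tilt 0.00 tcp [ 0.4872 -0.1875  0.2279] t 4.15
level rotvec deg [ 0. -0.  0.]
knob px [[281.48530823 219.15442381]
 [281.31164762 204.32353159]]
```

View pics/w2.png

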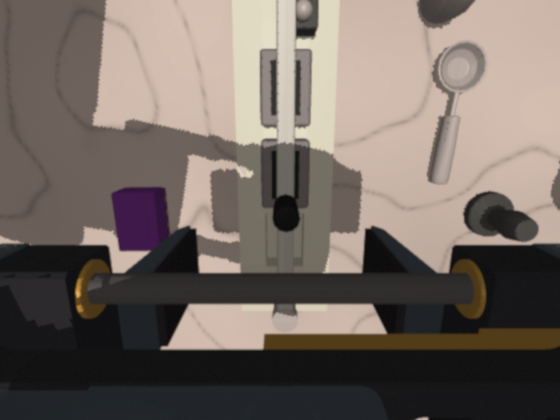

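The wrist view shows the knob at (287,211), the bar along column 286, and charged packs at (285,87) and (285,172). The socket 0 mouth is at (285,237). I'll measure the dock's edge lines here as a second estimate.

```bash
cat >> h.py <<'E'
def dock_edges(c,rows,lo,hi,z=.04,dbg=True):
    """left/right dock edges in wrist image per row -> world on plane z -> dock frame coords"""
    hsv=cv2.cvtColor(cv2.GaussianBlur(c["bgr"],(3,3),0),cv2.COLOR_BGR2HSV)
    m=((hsv[...,0]>20)&(hsv[...,0]<50))
    L=[];Rr=[]
    for r in rows:
        x=np.where(m[r,lo:hi])[0]
        if len(x)>10: L.append((x[0]+lo-.5,r)); Rr.append((x[-1]+lo+.5,r))
    out=[]
    for S in (L,Rr):
        P=ray(c,S,z)[:,:2]; 
        v=cv2.fitLine((P*1000).astype(np.float32),cv2.DIST_HUBER,0,.01,.01).ravel()
        a=np.degrees(np.arctan2(v[1],v[0])); a=(a)%180
        out.append((a,v[2:]/1000))
    return out
def todock(p):
    a=np.radians(DY); u=np.array([np.cos(a),np.sin(a)]); v=np.array([np.sin(a),-np.cos(a)])
    d=np.asarray(p)[...,:2]-DC; return np.stack([d@v,d@u],-1)
E
python3 - <<'E'
from h import *
c=cam("wrist")
for a,p in dock_edges(c,range(5,130,3),200,370): print(a,p,todock(p))
hsv=cv2.cvtColor(c["bgr"],cv2.COLOR_BGR2HSV)
for x in (225,232,240,250,330,338,345,355): print(x,c["bgr"][30,x],hsv[30,x], c["bgr"][150,x],hsv[150,x])
p=ray(c,[(287,211)],.13); print(todock(p))
E
```

```text
75.38266 [ 0.4756504  -0.05858621] [-0.04577867  0.09891132]
75.34433 [ 0.5703424  -0.08345344] [0.05212408 0.09900652]
225 [177 190 213] [ 11  43 213] [ 87  93 104] [ 11  42 104]
232 [183 202 217] [ 17  40 217] [ 91  97 107] [ 11  38 107]
240 [193 218 224] [ 24  35 224] [ 99 112 116] [ 23  37 116]
250 [194 218 225] [ 23  35 225] [100 111 116] [ 21  35 116]
330 [192 217 223] [ 24  35 223] [190 213 222] [ 22  37 222]
338 [182 200 216] [ 16  40 216] [170 183 205] [ 11  44 205]
345 [171 185 206] [ 12  43 206] [171 183 205] [ 11  42 205]
355 [170 185 207] [ 12  46 207] [171 183 205] [ 11  42 205]
[[ 0.00440575 -0.02059687]]
```

Run:
```python
from h import *
c=cam("wrist"); s=monitor.get_state()
M=R.from_quat(s["orientation"]).as_matrix(); p=s["eef_pos"]
T=np.array(c["world_from_camera"])
print("cam in tool",(M.T@(T[:3,3]-p)).round(4)); print((M.T@T[:3,:3]).round(4).tolist())
for q in [(-.0455,0,.014),(.0455,0,.014),(-.0455,.016,.014),(.0455,.016,.014),(-.0455,-.016,.014),(.0455,-.016,.014)]:
    print(q,proj(c,p+M@np.array(q)))
a=c["bgr"][200:300,120:440]; cv2.imwrite("pics/f.png",cv2.convertScaleAbs(cv2.resize(a,None,fx=2.5,fy=2.5),alpha=2))
```

```text
cam in tool [ 0.0008 -0.0703 -0.1561]
[[1.0, 0.0007, -0.0003], [-0.0006, 0.9673, 0.2536], [0.0004, -0.2536, 0.9673]]
(-0.0455, 0, 0.014) [[196.27610706 254.20985601]]
(0.0455, 0, 0.014) [[361.30352232 254.32389237]]
(-0.0455, 0.016, 0.014) [[198.08716096 280.68330092]]
(0.0455, 0.016, 0.014) [[359.52211251 280.79826551]]
(-0.0455, -0.016, 0.014) [[194.38262022 226.53143088]]
(0.0455, -0.016, 0.014) [[363.1660267  226.64433442]]
```

View pics/f.png

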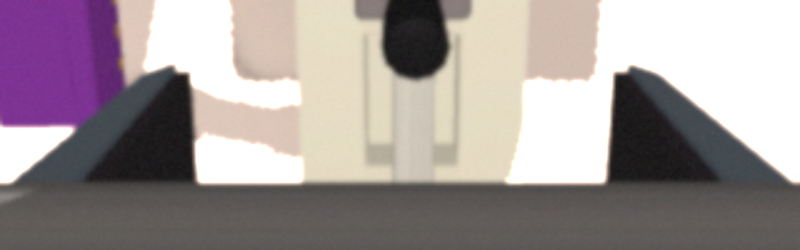

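Jaw-symmetry check: the fingertip midpoint is at column 280.4 against 278.8 predicted. The wrist view therefore overstates x by about 1–2 mm, which puts the dock about 2 mm further in +x than the top view says. Next I'll grasp the knob.

```bash
sed -i 's/^DC=.*/DC=np.array([0.4966,-0.1664]); DY=75.3/' h.py
python3 - <<'E'
from h import *
p=dockpt(0,-.0245); print(p); go([p[0],p[1],.112],DY-90)
E
```

```text
[ 0.49038293 -0.19009806]
shift mm [  3.7   1.7 115.9] | len 116.0 | yaw now -14.8 turn toolz -0.1 (alt 179.9) q6 -0.22 tilt 0.00 tcp [ 0.4872 -0.1875  0.2279] t 4.25
level rotvec deg [ 0. -0.  0.]
```

Emit:
play_rows([
  [0.0037, 0.0017, 0, 0, 0, 0],
  [0, 0, 0.03, 0, 0, 0],
  [0, 0, 0.03, 0, 0, 0],
  [0, 0, 0.03, 0, 0, 0],
  [0, 0, 0.026, 0, 0, 0],
  [0, 0, 0, 0, 0, 0],
  [0, 0, 0, 0, 0, 0],
])

```text
time_s: 5.12
eef_pos: [0.4909, -0.1904, 0.1128]
orientation: [0.992, -0.129, 0.0, 0.0]
ft_force: [-0.7, 0.5, -0.2]
finger_gap: 0.0912
```

Emit:
play_rows([
  [0, 0, 0, 0, 0, 0],
  [0, 0, 0, 0, 0, 0],
  [0, 0, 0, 0, 0, 0],
  [0, 0, 0, 0, 0, 0],
  [0, 0, 0, 0, 0, 0],
  [0, 0, 0, 0, 0, 0],
  [0, 0, 0, 0, 0, 0],
  [0, 0, 0, 0, 0, 0],
], claw=0, newtons=20)

```text
time_s: 6.12
eef_pos: [0.4909, -0.1903, 0.112]
orientation: [0.992, -0.129, 0.001, 0.0]
ft_force: [3.9, 0.0, -3.6]
finger_gap: 0.0219
```

Run:
```python
from h import *
s=monitor.get_state(); print(s["finger_gap"],s["ft_force"],s["torque"],s["eef_pos"],todock(s["eef_pos"]))
c=cam("wrist","w3")
```

```text
0.021855191646014446 [ 3.93063979e+00  1.15338622e-03 -3.60648443e+00] [-0.07810141 -0.57494362  0.00573761] [ 0.49094768 -0.19027676  0.11195133] [ 0.00059162 -0.02452954]
```

View pics/w3.png

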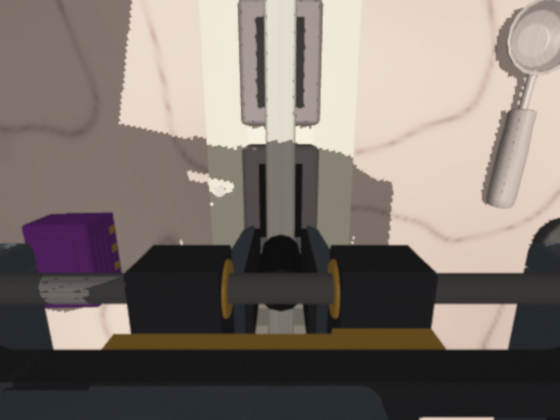

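The knob is gripped (gap 21.9 mm against its 22 mm). Now I'll swing it along the arc, radius 120 mm, 6° per row, turning the tool with the bar.

Emit:
play_rows([
  [0.0063, 0.0002, 0, 0, 0, 3],
  [0.0063, 0.0002, 0, 0, 0, 3],
  [0.0125, 0.0007, 0, 0, 0, 6],
  [0.0125, 0.0007, 0, 0, 0, 6],
  [0.0125, 0.0007, 0, 0, 0, 6],
  [0.0125, 0.0007, 0, 0, 0, 6],
  [0.0125, 0.0007, 0, 0, 0, 6],
  [0.0125, 0.0007, 0, 0, 0, 6],
])

```text
time_s: 7.18
eef_pos: [0.5605, -0.2402, 0.1119]
orientation: [0.879, -0.477, 0.0, -0.001]
ft_force: [4.1, 4.2, -0.7]
finger_gap: 0.0215
```

Run:
```python
from h import *
s=monitor.get_state(); print(s["finger_gap"],s["ft_force"],s["eef_pos"])
d=todock(s["eef_pos"])-[0,-.145]; print(d,np.hypot(*d),np.arctan2(d[0],d[1])); go(s["eef_pos"],DY-90)
```

```text
0.021518684988830025 [ 4.12789075  4.17481336 -0.72249591] [ 0.56054234 -0.24021465  0.1119279 ]
[0.08058042 0.08982735] 0.12067376299635169 0.7311877745211844
shift mm [0. 0. 0.] | len 0.0 | yaw now -57.0 turn toolz -42.3 (alt 137.7) q6 0.49 tilt 0.06 tcp [ 0.5605 -0.2402  0.1119] t 7.17
level rotvec deg [-0.06  0.01  0.  ]
```

Emit:
play_rows([
  [0.0125, 0.0007, 0, 0, 0, 6],
  [0.0125, 0.0007, 0, 0, 0, 6],
  [0.0125, 0.0007, 0, 0, 0, 6],
  [0.0125, 0.0007, 0, 0, 0, 6],
  [0.0125, 0.0007, 0, 0, 0, 6],
  [0.0125, 0.0007, 0, 0, 0, 6],
  [0.0125, 0.0007, 0, 0, 0, 6],
  [0, 0, 0, 0, 0, 0],
  [0, 0, 0, 0, 0, 0],
])

```text
time_s: 8.3
eef_pos: [0.579, -0.3249, 0.112]
orientation: [-0.651, 0.759, -0.001, 0.001]
ft_force: [11.0, -2.3, -5.9]
finger_gap: 0.0216
```

Run:
```python
from h import *
s=monitor.get_state(); print(s["finger_gap"],s["ft_force"],s["eef_pos"])
d=todock(s["eef_pos"])-[0,-.145]; print(d,np.hypot(*d),np.arctan2(d[0],d[1])); cam("top","t4")
```

```text
0.021591817308517273 [10.98110604 -2.33645466 -5.87610772] [ 0.57899835 -0.32494723  0.11201096]
[0.11993389 0.01255162] 0.12058888990537255 1.4665214373677586
```

View pics/t4.png

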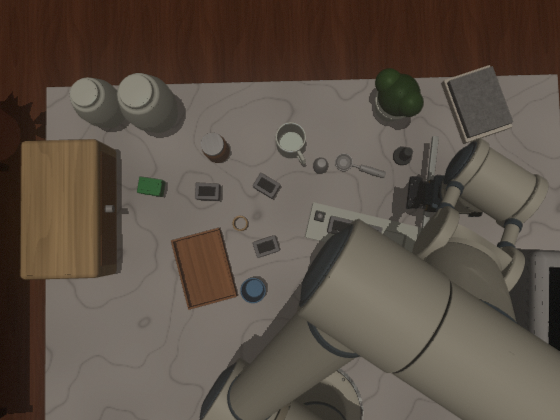

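The bar is open at about 1.47 rad. I'll release the knob and rise.

Emit:
play_rows([
  [0, 0, 0, 0, 0, 0],
  [0, 0, 0, 0, 0, 0],
  [0, 0, 0, 0, 0, 0],
  [0, 0, 0, 0, 0, 0],
  [0, 0, -0.03, 0, 0, 0],
  [0, 0, -0.03, 0, 0, 0],
  [0, 0, -0.03, 0, 0, 0],
  [0, 0, -0.02, 0, 0, 0],
  [0, 0, 0, 0, 0, 0],
  [0, 0, 0, 0, 0, 0],
], claw=60)

```text
time_s: 9.6
eef_pos: [0.5772, -0.3241, 0.221]
orientation: [-0.651, 0.759, 0.001, -0.0]
ft_force: [0.1, 0.2, 0.1]
finger_gap: 0.0549
```

```bash
sed -i 's/^DC=.*/DC=np.array([0.4976,-0.1667]); DY=75.3/' h.py
python3 - <<'E'
from h import *
p=dockpt(0,.0); print(p); go([p[0],p[1],.222],DY-90)
c=cam("top"); print(ray(c,proj(c,[0,0,0]),0))
p=dockpt(0,-.03); print(p); go([p[0],p[1],.222],DY-90)
E
```

```text
[ 0.4976 -0.1667]
shift mm [-143.4  102.7   -0.9] | len 176.4 | yaw now -98.8 turn toolz -84.1 (alt 95.9) q6 1.12 tilt 0.07 tcp [ 0.5772 -0.3241  0.221 ] t 9.6
level rotvec deg [ 0.07  0.03 -0.  ]
[[-5.55111512e-17 -6.93889390e-17  0.00000000e+00]]
[ 0.48998726 -0.19571803]
shift mm [-113.5  105.7   -1. ] | len 155.1 | yaw now -98.8 turn toolz -84.1 (alt 95.9) q6 1.12 tilt 0.10 tcp [ 0.5771 -0.3241  0.2207] t 9.65
level rotvec deg [ 0.09  0.04 -0.  ]
```

Emit:
play_rows([
  [-0.038, 0.035, 0, 0, 0, 0],
  [-0.038, 0.035, 0, 0, 0, 0],
  [-0.038, 0.035, 0, 0, 0, 0],
  [0, 0, 0, 0, 0, -9.4],
  [0, 0, 0, 0, 0, -9.4],
  [0, 0, 0, 0, 0, -9.4],
  [0, 0, 0, 0, 0, -9.4],
  [0, 0, 0, 0, 0, -9.4],
  [0, 0, 0, 0, 0, -9.4],
  [0, 0, 0, 0, 0, -9.4],
  [0, 0, 0, 0, 0, -9.4],
  [0, 0, 0, 0, 0, -8.9],
  [0, 0, 0, 0, 0, 0],
  [0, 0, 0, 0, 0, 0],
  [0, 0, 0, 0, 0, 0],
], claw=100)

```text
time_s: 11.52
eef_pos: [0.4912, -0.1956, 0.2217]
orientation: [0.992, -0.129, -0.0, -0.0]
ft_force: [0.3, -0.8, 0.2]
finger_gap: 0.0913
```

Run:
```python
from h import *
c=cam("wrist","w5")
for a,p in dock_edges(c,range(5,130,3),200,370): print(a,p,todock(p))
p=dockpt(0,0); go([p[0],p[1],.222],DY-90)
for y in (-.078,0,.078): print(proj(c,[*dockpt(0,y),.072]))
```

```text
75.2 [ 0.47355396 -0.06597085] [-0.04881979  0.09133019]
75.45122 [ 0.5685866  -0.09110126] [0.04947926 0.09113763]
shift mm [ -1.2 -29.6  -0.2] | len 29.6 | yaw now -14.8 turn toolz -0.1 (alt 179.9) q6 -0.23 tilt 0.01 tcp [ 0.4912 -0.1956  0.2218] t 11.57
level rotvec deg [-0.    0.01  0.  ]
[[278.44249948 246.96278532]]
[[278.17165612 167.90912927]]
[[277.8634046   77.93679508]]
```

View pics/w5.png

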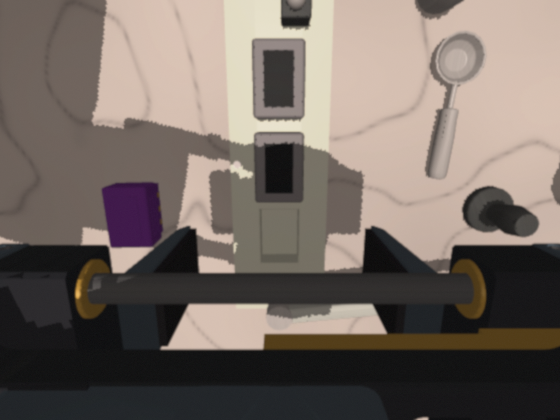

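In the wrist view, charged2 is at (279,79) and charged1 at (279,167), each within about 1 px of prediction. I'll grasp charged2 first.

Run:
```python
from h import *
p=dockpt(0,.078); go([p[0],p[1],.059],DY-90)
```

```text
shift mm [  -1.3 -107.6  162.8] | len 195.1 | yaw now -14.8 turn toolz -0.1 (alt 179.9) q6 -0.23 tilt 0.01 tcp [ 0.4912 -0.1956  0.2218] t 11.57
level rotvec deg [-0.    0.01  0.  ]
```

Emit:
play_rows([
  [-0.0013, -0.036, 0, 0, 0, 0],
  [0, -0.036, 0, 0, 0, 0],
  [0, -0.0356, 0, 0, 0, 0],
  [0, 0, 0.03, 0, 0, 0],
  [0, 0, 0.03, 0, 0, 0],
  [0, 0, 0.03, 0, 0, 0],
  [0, 0, 0.03, 0, 0, 0],
  [0, 0, 0.02, 0, 0, 0],
  [0, 0, 0.015, 0, 0, 0],
  [0, 0, 0.0078, 0, 0, 0],
  [0, 0, 0, 0, 0, 0],
  [0, 0, 0, 0, 0, 0],
])

```text
time_s: 13.08
eef_pos: [0.5177, -0.0914, 0.0597]
orientation: [0.992, -0.128, 0.0, 0.0]
ft_force: [0.5, -0.8, 0.2]
finger_gap: 0.091
```

Emit:
play_rows([
  [0, 0, 0, 0, 0, 0],
  [0, 0, 0, 0, 0, 0],
  [0, 0, 0, 0, 0, 0],
  [0, 0, 0, 0, 0, 0],
  [0, 0, 0, 0, 0, 0],
  [0, 0, 0, 0, 0, 0],
  [0, 0, 0, 0, 0, 0],
], claw=0, newtons=30)

```text
time_s: 13.95
eef_pos: [0.5173, -0.0912, 0.0591]
orientation: [0.992, -0.128, -0.0, -0.0]
ft_force: [0.2, -0.8, 0.6]
finger_gap: 0.0459
```

Run:
```python
from h import *
s=monitor.get_state(); print(s["finger_gap"],s["ft_force"],s["torque"],s["eef_pos"],todock(s["eef_pos"]))
p=dockpt(0,.078); go([p[0],p[1],.059],DY-90)
c=cam("wrist","w6")
```

```text
0.045856170294981555 [ 0.19059766 -0.81277049  0.64925891] [-0.10303727  0.14120927 -0.02452769] [ 0.51728542 -0.09124127  0.05912602] [-0.00010718  0.07798413]
shift mm [ 0.1 -0.   0.1] | len 0.2 | yaw now -14.7 turn toolz 0.0 (alt -180.0) q6 -0.03 tilt 0.00 tcp [ 0.5173 -0.0912  0.0591] t 13.95
level rotvec deg [-0.  0.  0.]
```

View pics/w6.png

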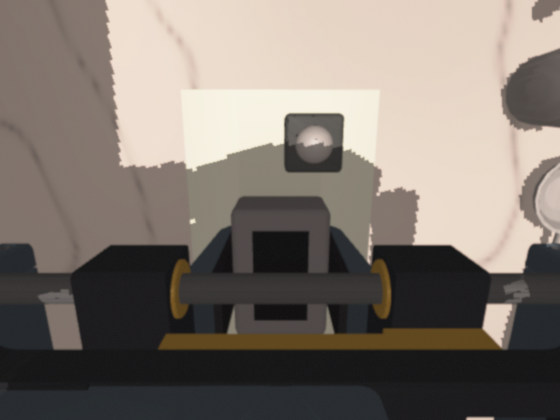

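Pack held at 45.9 mm with no side force and central in the socket. I'll lift it and head for the tray.

Emit:
play_rows([
  [0, 0, -0.01, 0, 0, 0],
  [0, 0, -0.02, 0, 0, 0],
  [0, 0, -0.03, 0, 0, 0],
  [0, 0, -0.03, 0, 0, 0],
  [0, 0, -0.04, 0, 0, 0],
  [0, 0, 0, 0, 0, 0],
])

```text
time_s: 14.75
eef_pos: [0.5186, -0.0916, 0.1922]
orientation: [0.992, -0.128, 0.003, 0.0]
ft_force: [0.6, 0.5, -2.6]
finger_gap: 0.0457
```

Run:
```python
from h import *
s=monitor.get_state(); print(s["finger_gap"],s["ft_force"])
e=np.array([np.cos(np.radians(13.5)),np.sin(np.radians(13.5))]); T=np.array([.4095,.2899])
print(T+.046*e,T-.046*e)
go([*(T+.046*e),.189],13.5)
```

```text
0.045657428597522746 [ 0.55025862  0.46209983 -2.55460788]
[0.45422902 0.30063849] [0.36477098 0.27916151]
shift mm [-161.8 -363.1    2.2] | len 397.5 | yaw now -14.7 turn toolz -28.2 (alt 151.8) q6 -0.03 tilt 0.30 tcp [ 0.5186 -0.0916  0.1922] t 14.75
level rotvec deg [ 0.01 -0.3   0.  ]
```

Emit:
play_rows([
  [-0.016, -0.036, 0, 0, 0, 0],
  [-0.016, -0.036, 0, 0, 0, 0],
  [-0.016, -0.036, 0, 0, 0, 0],
  [-0.016, -0.036, 0, 0, 0, 0],
  [-0.016, -0.036, 0, 0, 0, 0],
  [-0.016, -0.036, 0, 0, 0, 0],
  [-0.016, -0.036, 0, 0, 0, 0],
  [-0.016, -0.036, 0, 0, 0, 0],
  [-0.016, -0.036, 0, 0, 0, 0],
  [-0.016, -0.036, 0, 0, 0, 0],
  [0, 0, 0, 0, 0, -7],
  [0, 0, 0, 0, 0, -7],
  [0, 0, 0, 0, 0, -7],
  [0, 0, 0, 0, 0, -7.2],
  [0, 0, 0, 0, 0, 0],
  [0, 0, 0, 0, 0, 0],
])

```text
time_s: 16.75
eef_pos: [0.4537, 0.2974, 0.1888]
orientation: [0.993, 0.116, -0.0, 0.0]
ft_force: [0.9, 0.4, -2.9]
finger_gap: 0.0458
```

Run:
```python
from h import *
go([.4542,.3006,.189],13.5)
c=cam("wrist","w7"); c=cam("top","t7")
```

```text
shift mm [ 1.3 -3.  -0.2] | len 3.2 | yaw now 13.3 turn toolz -0.2 (alt 179.8) q6 0.24 tilt 0.04 tcp [0.4537 0.2974 0.1888] t 16.75
level rotvec deg [ 0.01  0.04 -0.  ]
```

View pics/w7.png

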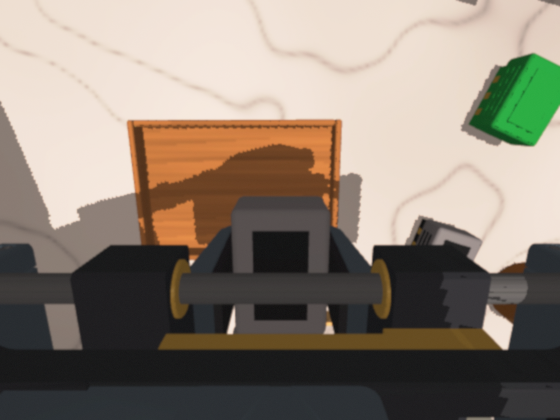

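View pics/t7.png

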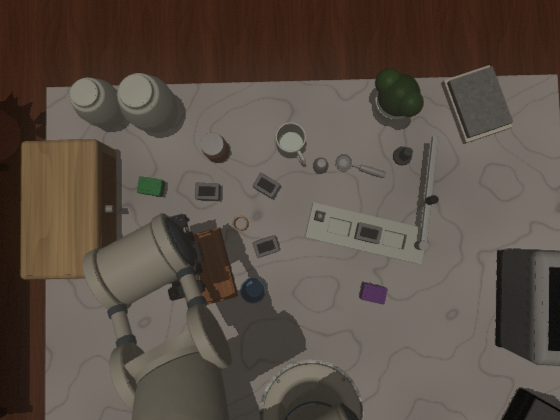

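The tray is straight below and the pack sits about 43 mm towards tray +x. The top view shows the keeper fully open and charged1 alone in the dock at (369,233). Lowering.

Emit:
play_rows([
  [0.0013, -0.003, 0.03, 0, 0, 0],
  [0, 0, 0.03, 0, 0, 0],
  [0, 0, 0.03, 0, 0, 0],
  [0, 0, 0.025, 0, 0, 0],
  [0, 0, 0.015, 0, 0, 0],
  [0, 0, 0.008, 0, 0, 0],
  [0, 0, 0.005, 0, 0, 0],
  [0, 0, 0.002, 0, 0, 0],
  [0, 0, 0, 0, 0, 0],
  [0, 0, 0, 0, 0, 0],
])

```text
time_s: 18.1
eef_pos: [0.4546, 0.3009, 0.0445]
orientation: [0.993, 0.118, 0.0, -0.0]
ft_force: [0.1, 0.3, -2.4]
finger_gap: 0.0458
```

Run:
```python
from h import *
s=monitor.get_state(); print(s["finger_gap"],s["ft_force"])
go([.4542,.3006,.0435],13.5)
```

```text
0.045805407484444643 [ 0.07716938  0.31624935 -2.35928385]
shift mm [-0.5  0.2  1. ] | len 1.1 | yaw now 13.5 turn toolz -0.0 (alt 180.0) q6 0.24 tilt 0.03 tcp [0.4546 0.3009 0.0445] t 18.1
level rotvec deg [-0.01 -0.03  0.  ]
```

Emit:
play_rows([
  [0, 0, 0.001, 0, 0, 0],
  [0, 0, 0.0006, 0, 0, 0],
  [0, 0, 0, 0, 0, 0],
])

```text
time_s: 18.48
eef_pos: [0.4546, 0.3009, 0.0431]
orientation: [0.993, 0.118, 0.0, -0.0]
ft_force: [-2.6, -2.0, 9.8]
finger_gap: 0.0459
```

Emit:
play_rows([
  [0, 0, 0, 0, 0, 0],
  [0, 0, 0, 0, 0, 0],
  [0, 0, 0, 0, 0, 0],
  [0, 0, 0, 0, 0, 0],
  [0, 0, -0.02, 0, 0, 0],
  [0, 0, -0.04, 0, 0, 0],
  [0, 0, -0.04, 0, 0, 0],
  [0, 0, -0.04, 0, 0, 0],
  [0, 0, 0, 0, 0, 0],
], claw=61)

```text
time_s: 19.6
eef_pos: [0.4558, 0.3015, 0.1853]
orientation: [0.993, 0.118, 0.002, -0.001]
ft_force: [-0.3, 0.2, -0.1]
finger_gap: 0.0556
```

Run:
```python
from h import *
p=dockpt(0,0); go([*p,.185],DY-90)
c=cam("wrist","w8")
```

```text
shift mm [-68.7 465.   -0.7] | len 470.1 | yaw now 13.5 turn toolz 28.2 (alt -151.8) q6 0.24 tilt 0.30 tcp [0.4558 0.3015 0.1853] t 19.6
level rotvec deg [-0.07 -0.29  0.  ]
```

View pics/w8.png

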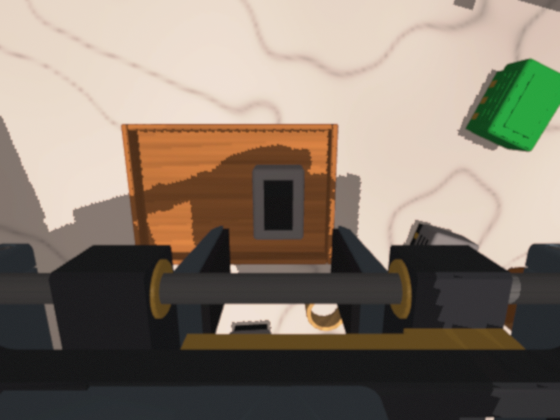

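Charged2 stands in the tray at (278,203). Now for charged1.

Emit:
play_rows([
  [-0.0062, 0.0422, 0, 0, 0, 0],
  [-0.0062, 0.0422, 0, 0, 0, 0],
  [-0.0062, 0.0422, 0, 0, 0, 0],
  [-0.0062, 0.0422, 0, 0, 0, 0],
  [-0.0062, 0.0422, 0, 0, 0, 0],
  [-0.0062, 0.0422, 0, 0, 0, 0],
  [-0.0062, 0.0422, 0, 0, 0, 0],
  [-0.0062, 0.0422, 0, 0, 0, 0],
  [-0.0062, 0.0422, 0, 0, 0, 0],
  [-0.0062, 0.0422, 0, 0, 0, 0],
  [-0.0062, 0.0422, 0, 0, 0, 0],
  [0, 0, 0, 0, 0, 9.4],
  [0, 0, 0, 0, 0, 9.4],
  [0, 0, 0, 0, 0, 9.4],
  [0, 0, 0, 0, 0, 0],
  [0, 0, 0, 0, 0, 0],
  [0, 0, 0, 0, 0, 0],
], claw=100)

```text
time_s: 21.78
eef_pos: [0.4964, -0.1664, 0.1823]
orientation: [0.992, -0.127, -0.0, -0.0]
ft_force: [-0.2, -0.3, 0.1]
finger_gap: 0.0911
```

Run:
```python
from h import *
p=dockpt(0,0); go([*p,.059],DY-90)
c=cam("wrist","w9")
for y in (-.078,0,.078): print(proj(c,[*dockpt(0,y),.072]),proj(c,[*dockpt(0,y),.04]))
```

```text
shift mm [  1.3  -0.  123.3] | len 123.3 | yaw now -14.6 turn toolz 0.1 (alt -179.9) q6 -0.18 tilt 0.03 tcp [ 0.4964 -0.1664  0.1823] t 21.77
level rotvec deg [-0.    0.03  0.  ]
[[280.57092013 294.1411738 ]] [[280.56354712 277.84924199]]
[[280.842731   209.66447023]] [[280.80742138 200.85558149]]
[[281.1565913  112.11913188]] [[281.0849487 113.2373024]]
```

View pics/w9.png

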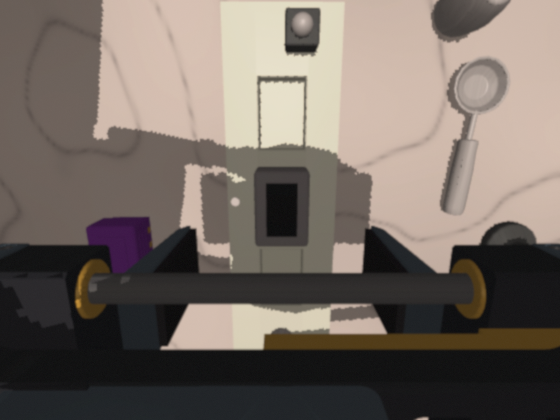

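Socket 2's mouth is centred at (282,113) against (281,113) predicted, so the dock frame is good to about 1 mm. Charged1 is at (282,207).

Emit:
play_rows([
  [0.001, 0, 0.03, 0, 0, 0.1],
  [0, 0, 0.03, 0, 0, 0],
  [0, 0, 0.03, 0, 0, 0],
  [0, 0, 0.02, 0, 0, 0],
  [0, 0, 0.01, 0, 0, 0],
  [0, 0, 0.0033, 0, 0, 0],
  [0, 0, 0, 0, 0, 0],
  [0, 0, 0, 0, 0, 0],
])

```text
time_s: 22.82
eef_pos: [0.4978, -0.1669, 0.0599]
orientation: [0.992, -0.129, 0.001, 0.0]
ft_force: [-0.7, -0.5, 0.1]
finger_gap: 0.0909
```

Emit:
play_rows([
  [0, 0, 0, 0, 0, 0],
  [0, 0, 0, 0, 0, 0],
  [0, 0, 0, 0, 0, 0],
  [0, 0, 0, 0, 0, 0],
  [0, 0, 0, 0, 0, 0],
  [0, 0, 0, 0, 0, 0],
  [0, 0, 0, 0, 0, 0],
], claw=0, newtons=30)

```text
time_s: 23.7
eef_pos: [0.4975, -0.1668, 0.0592]
orientation: [0.992, -0.129, -0.0, 0.0]
ft_force: [-0.3, -0.0, -0.2]
finger_gap: 0.0456
```

Run:
```python
from h import *
s=monitor.get_state(); print(s["finger_gap"],s["ft_force"],todock(s["eef_pos"]))
c=cam("wrist","w10")
go([.3648,.2792,.189],13.5)
```

```text
0.045598173516305116 [-0.33884981 -0.00367546 -0.17187696] [-0.0001085  -0.00012357]
shift mm [-242.2 -397.3 -129.8] | len 483.0 | yaw now -14.8 turn toolz -28.3 (alt 151.7) q6 -0.18 tilt 0.00 tcp [ 0.4974 -0.1667  0.0592] t 23.75
level rotvec deg [ 0.  0. -0.]
```

Emit:
play_rows([
  [0, 0, -0.01, 0, 0, 0],
  [0, 0, -0.02, 0, 0, 0],
  [0, 0, -0.03, 0, 0, 0],
  [0, 0, -0.03, 0, 0, 0],
  [0, 0, -0.04, 0, 0, 0],
  [0, 0, 0, 0, 0, 0],
  [0, 0, 0, 0, 0, 0],
])

```text
time_s: 24.62
eef_pos: [0.4971, -0.1666, 0.189]
orientation: [0.992, -0.129, -0.0, -0.0]
ft_force: [-0.4, -0.1, -3.1]
finger_gap: 0.0458
```

Run:
```python
from h import *
s=monitor.get_state(); print(s["finger_gap"],s["ft_force"],todock(s["eef_pos"]))
go([.3648,.2792,.189],13.5)
```

```text
0.04584849886755313 [-0.42372462 -0.14099017 -3.14158668] [-5.40269136e-04 -1.57996025e-05]
shift mm [-2.418e+02 -3.972e+02  1.000e-01] | len 465.0 | yaw now -14.8 turn toolz -28.3 (alt 151.7) q6 -0.18 tilt 0.02 tcp [ 0.4971 -0.1666  0.189 ] t 24.62
level rotvec deg [-0.    0.02  0.  ]
```

Emit:
play_rows([
  [-0.022, -0.0361, 0, 0, 0, 0],
  [-0.022, -0.0361, 0, 0, 0, 0],
  [-0.022, -0.0361, 0, 0, 0, 0],
  [-0.022, -0.0361, 0, 0, 0, 0],
  [-0.022, -0.0361, 0, 0, 0, 0],
  [-0.022, -0.0361, 0, 0, 0, 0],
  [-0.022, -0.0361, 0, 0, 0, 0],
  [-0.022, -0.0361, 0, 0, 0, 0],
  [-0.022, -0.0361, 0, 0, 0, 0],
  [-0.022, -0.0361, 0, 0, 0, 0],
  [-0.022, -0.0361, 0, 0, 0, 0],
  [0, 0, 0, 0, 0, -7],
  [0, 0, 0, 0, 0, -7],
  [0, 0, 0, 0, 0, -7],
  [0, 0, 0, 0, 0, -7.3],
  [0, 0, 0, 0, 0, 0],
  [0, 0, 0, 0, 0, 0],
])

```text
time_s: 26.75
eef_pos: [0.3646, 0.2788, 0.1887]
orientation: [0.993, 0.116, -0.001, 0.0]
ft_force: [1.5, -0.5, -1.9]
finger_gap: 0.0459
```

Run:
```python
from h import *
go([.3648,.2792,.0431],13.5)
c=cam("wrist","w11")
```

```text
shift mm [  0.4  -0.4 145.6] | len 145.6 | yaw now 13.3 turn toolz -0.2 (alt 179.8) q6 0.29 tilt 0.07 tcp [0.3646 0.2788 0.1887] t 26.75
level rotvec deg [ 0.02  0.06 -0.  ]
```

View pics/w11.png

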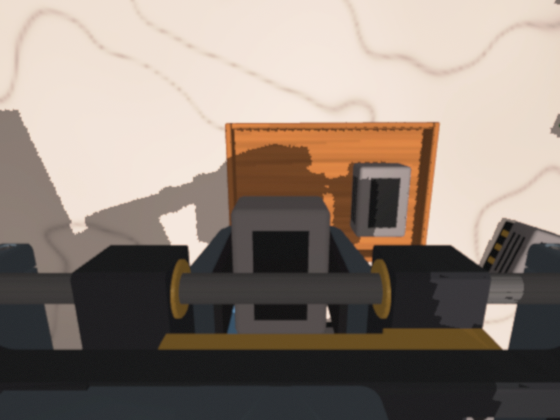

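I'll place it 4 mm further from the near wall, then lower and release.

Emit:
play_rows([
  [0.004, 0, 0.03, 0, 0, 0],
  [0, 0, 0.03, 0, 0, 0],
  [0, 0, 0.03, 0, 0, 0],
  [0, 0, 0.025, 0, 0, 0],
  [0, 0, 0.015, 0, 0, 0],
  [0, 0, 0.008, 0, 0, 0],
  [0, 0, 0.005, 0, 0, 0],
  [0, 0, 0.002, 0, 0, 0],
  [0, 0, 0.0006, 0, 0, 0],
  [0, 0, 0, 0, 0, 0],
  [0, 0, 0, 0, 0, 0],
])

```text
time_s: 28.18
eef_pos: [0.3689, 0.28, 0.0438]
orientation: [0.993, 0.118, 0.0, -0.0]
ft_force: [-0.1, 0.4, -2.0]
finger_gap: 0.0457
```

Emit:
play_rows([
  [0, 0, 0, 0, 0, 0],
  [0, 0, 0, 0, 0, 0],
  [0, 0, 0, 0, 0, 0],
  [0, 0, 0, 0, 0, 0],
  [0, 0, -0.02, 0, 0, 0],
  [0, 0, -0.04, 0, 0, 0],
  [0, 0, -0.04, 0, 0, 0],
  [0, 0, -0.04, 0, 0, 0],
  [0, 0, -0.02, 0, 0, 0],
  [0, 0, 0, 0, 0, 0],
], claw=60)

```text
time_s: 29.42
eef_pos: [0.3694, 0.2803, 0.2048]
orientation: [0.993, 0.118, 0.001, -0.001]
ft_force: [-0.4, 0.4, 0.7]
finger_gap: 0.0547
```

Run:
```python
from h import *
c=cam("wrist","w12"); c=cam("top","t12")
gray=cv2.cvtColor(c["bgr"],cv2.COLOR_BGR2GRAY); dark=(gray<90).astype(np.uint8)*255
for roi in [(185,175,226,207),(248,168,288,204),(248,230,288,262)]:
    qs=biggest(dark,roi,0)
    if qs: q=qs[0]; print("pack",cv2.boundingRect(q),rect_world(c,q,0.05))
go([.6213,.269,.2],-5)
```

```text
pack (195, 182, 28, 20) (array([0.62096973, 0.26898401]), 77.38956451416016, 49.65294647216797, 85.4388198852539)
pack (253, 173, 29, 27) (array([0.63221722, 0.10702158]), 72.325439453125, 48.78758239746094, 58.08025360107422)
pack (253, 235, 28, 23) (array([0.46687332, 0.11236215]), 70.41939544677734, 47.75287628173828, -73.1506290435791)
shift mm [243.3  69.5   3. ] | len 253.0 | yaw now 13.5 turn toolz 18.5 (alt -161.5) q6 0.28 tilt 0.03 tcp [0.3685 0.2798 0.2031] t 29.52
level rotvec deg [ 0.01  0.03 -0.  ]
```

View pics/w12.png

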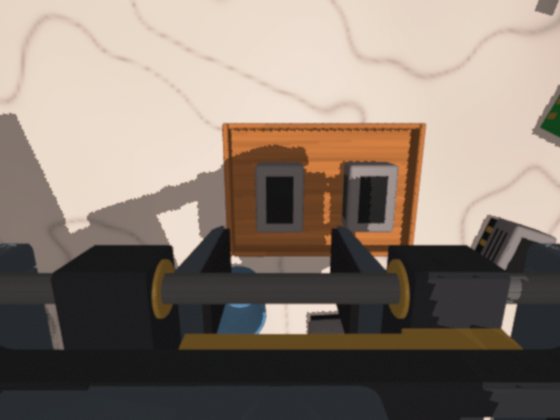

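View pics/t12.png

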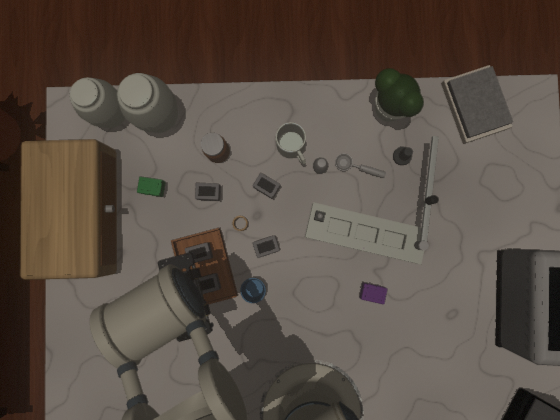

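Both charged packs stand in the tray, at wrist (279,196) and (370,196). The three spent packs have not moved. Next is the nearest spent pack, top (266,246): it is grey with a dark window and two long grey flanks, so it is not the green or purple look-alike.

Run:
```python
from h import *
go([.4669,.1124,.2],17)
c=cam("top"); print("jar",ray(c,[(212,143)],.1),"mug",ray(c,[(291,136)],.092),"shaker",ray(c,[(320,162)],.066))
im=c["bgr"][110:215,180:350]; cv2.imwrite("pics/crop13.png",cv2.convertScaleAbs(cv2.resize(im,None,fx=4.5,fy=4.5,interpolation=cv2.INTER_CUBIC),alpha=1.7))
```

```text
shift mm [ 56.6 185.7   3.1] | len 194.1 | yaw now 13.5 turn toolz -3.5 (alt 176.5) q6 0.28 tilt 0.03 tcp [0.3685 0.2798 0.2031] t 29.52
level rotvec deg [ 0.01  0.03 -0.  ]
jar [[0.74477821 0.24845051 0.1       ]] mug [[0.75991257 0.03710197 0.092     ]] shaker [[ 0.69194952 -0.04083059  0.066     ]]
```

View pics/crop13.png

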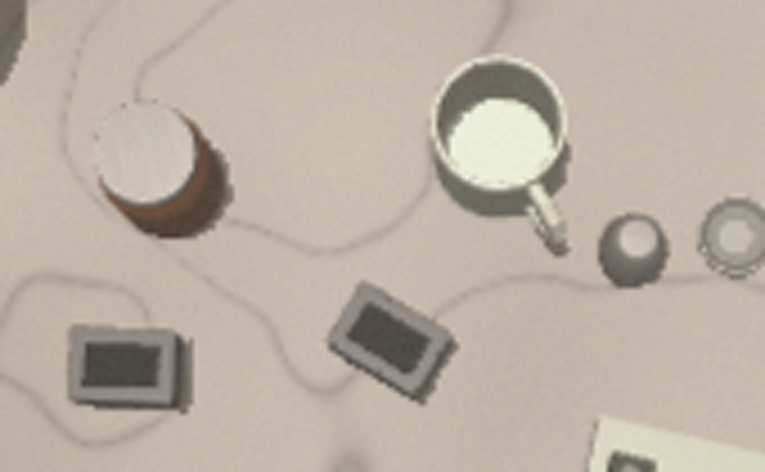

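Emit:
play_rows([
  [0.0113, 0.037, 0, 0, 0, 0],
  [0.0113, 0.037, 0, 0, 0, 0],
  [0.0113, 0.037, 0, 0, 0, 0],
  [0.0113, 0.037, 0, 0, 0, 0],
  [0.0113, 0.037, 0, 0, 0, 0],
  [0, 0, 0, 0, 0, -3.5],
  [0, 0, 0, 0, 0, 0],
  [0, 0, 0, 0, 0, 0],
  [0, 0, 0, 0, 0, 0],
], claw=100)

```text
time_s: 30.7
eef_pos: [0.4667, 0.1136, 0.2034]
orientation: [0.989, 0.148, -0.0, -0.0]
ft_force: [0.1, 0.1, -0.2]
finger_gap: 0.0909
```

```bash
cat >> h.py <<'E'
def packw(c,roi,z=.05,thr=None):
    g=cv2.cvtColor(c["bgr"],cv2.COLOR_BGR2GRAY); hsv=cv2.cvtColor(c["bgr"],cv2.COLOR_BGR2HSV)
    print("sample",[int(g[y,x]) for x,y in [(roi[0]+2,roi[1]+2),((roi[0]+roi[2])//2,(roi[1]+roi[3])//2)]])
    m=(g<thr).astype(np.uint8)*255
    q=biggest(m,roi,0)[0]; print(cv2.boundingRect(q),cv2.minAreaRect(q)); return rect_world(c,q,z)
E
python3 - <<'E'
from h import *
go([.4669,.1124,.2],17)
c=cam("wrist","w13")
E
```

```text
shift mm [-0.1  1.2  3.4] | len 3.6 | yaw now 17.0 turn toolz -0.0 (alt 180.0) q6 -0.18 tilt 0.02 tcp [0.4667 0.1136 0.2034] t 30.7
level rotvec deg [-0.    0.02  0.  ]
```

View pics/w13.png

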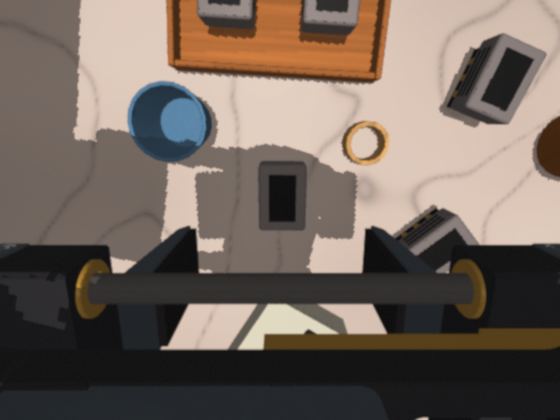

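Run:
```python
from h import *
c=cam("wrist"); g=cv2.cvtColor(c["bgr"],cv2.COLOR_BGR2GRAY)
print(g[195,250:315:3],g[155:240:4,265])
m=cv2.inRange(g,0,58)
q=biggest(m,(235,150,330,240),5)[0]; print(cv2.minAreaRect(q)); print(rect_world(c,q,.05))
m=cv2.inRange(g,0,22); q=biggest(m,(262,165,304,228),3)[0]; print("window",cv2.minAreaRect(q),rect_world(c,q,.05))
a=c["bgr"][140:250,220:340]; cv2.imwrite("pics/c14.png",cv2.convertScaleAbs(cv2.resize(a,None,fx=5,fy=5,interpolation=cv2.INTER_CUBIC),alpha=1.8))
```

```text
[112 113 111  70  70  71  56  17  14  16  19  17  16  17  14  39  68  69
  68 108 112 112] [112 110  56  70  71  71  70  70  69  70  71  70  69  69  69  69  69  69
  67 108 112 112]
((282.0, 198.0), (48.0, 28.0), 90.0)
(array([0.46856009, 0.11361691]), 47.407310485839844, 26.796703338623047, -73.51370429992676)
window ((282.0, 198.0), (44.0, 24.0), 90.0) (array([0.46865045, 0.11371374]), 43.431007385253906, 23.186899185180664, -73.42584037780762)
```

View pics/c14.png

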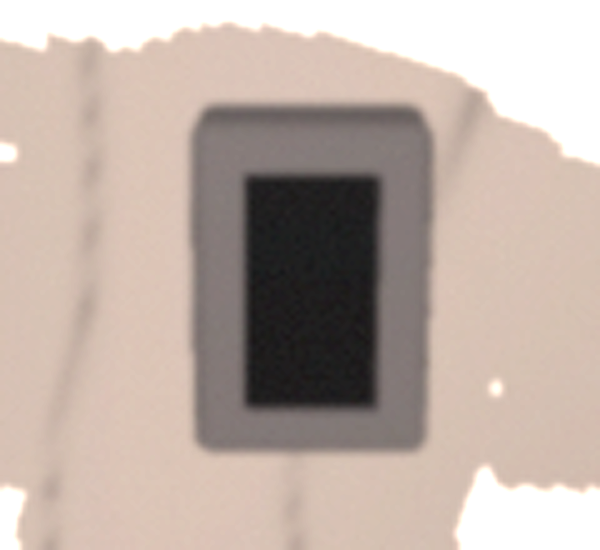

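Run:
```python
from h import *
go([.4683,.1137,.037],16.6)
# bias check with saved w9 (TCP .4964,-.1664,.1823 yaw -14.6)
c=cam("wrist"); s=monitor.get_state(); M=R.from_quat(s["orientation"]).as_matrix(); T=np.array(c["world_from_camera"])
t=M.T@(T[:3,3]-s["eef_pos"]); Rc=M.T@T[:3,:3]
a=np.radians(-14.6); M2=np.array([[np.cos(a),np.sin(a),0],[np.sin(a),-np.cos(a),0],[0,0,-1]])
T2=np.eye(4); T2[:3,:3]=M2@Rc; T2[:3,3]=np.array([.4964,-.1664,.1823])+M2@t; c["world_from_camera"]=T2
g=cv2.imread("pics/w9.png",0); m=cv2.inRange(g,0,22); q=biggest(m,(262,178,302,242),3)[0]
r=rect_world(c,q,.072); print("w9",r,cv2.minAreaRect(q), todock(r[0]))
```

```text
shift mm [  1.5   0.2 166.6] | len 166.6 | yaw now 17.0 turn toolz 0.4 (alt -179.6) q6 -0.18 tilt 0.00 tcp [0.4668 0.1135 0.2036] t 30.8
level rotvec deg [-0.  0.  0.]
w9 (array([ 0.49727554, -0.16712346]), 44.079132080078125, 23.91263198852539, 74.8344955444336) ((281.4999694824219, 209.49998474121094), (28.999996185302734, 50.99999237060547), 0.0) [-0.00020638 -0.00049193]
```

The wrist window measurement agrees to within 0.5 mm where the truth is known (charged1 in its socket), so I'll trust it here.

Emit:
play_rows([
  [0.0018, 0.0002, 0.03, 0, 0, 0.4],
  [0, 0, 0.035, 0, 0, 0],
  [0, 0, 0.035, 0, 0, 0],
  [0, 0, 0.03, 0, 0, 0],
  [0, 0, 0.02, 0, 0, 0],
  [0, 0, 0.01, 0, 0, 0],
  [0, 0, 0.0065, 0, 0, 0],
  [0, 0, 0, 0, 0, 0],
  [0, 0, 0, 0, 0, 0],
])

```text
time_s: 31.98
eef_pos: [0.4691, 0.1136, 0.0377]
orientation: [0.99, 0.144, 0.0, 0.0]
ft_force: [0.2, 0.2, -0.0]
finger_gap: 0.0911
```

Emit:
play_rows([
  [0, 0, 0, 0, 0, 0],
  [0, 0, 0, 0, 0, 0],
  [0, 0, 0, 0, 0, 0],
  [0, 0, 0, 0, 0, 0],
  [0, 0, 0, 0, 0, 0],
  [0, 0, 0, 0, 0, 0],
  [0, 0, 0, 0, 0, 0],
], claw=0, newtons=30)

```text
time_s: 32.85
eef_pos: [0.4687, 0.1136, 0.0371]
orientation: [0.99, 0.144, -0.0, -0.0]
ft_force: [-1.3, 0.3, 0.9]
finger_gap: 0.046
```

Emit:
play_rows([
  [0, 0, -0.01, 0, 0, 0],
  [0, 0, -0.03, 0, 0, 0],
  [0, 0, -0.04, 0, 0, 0],
  [0, 0, -0.04, 0, 0, 0],
  [0, 0, -0.03, 0, 0, 0],
  [0, 0, 0, 0, 0, 0],
  [0, 0, 0, 0, 0, 0],
])

```text
time_s: 33.72
eef_pos: [0.4681, 0.1135, 0.1864]
orientation: [0.99, 0.144, -0.001, -0.0]
ft_force: [-0.2, -0.1, -3.7]
finger_gap: 0.0461
```

```bash
cat >> h.py <<'E'
def hand(c_or_png):
    """window of held pack in the wrist image: far edge rows etc."""
    b=cv2.imread(c_or_png) if isinstance(c_or_png,str) else c_or_png["bgr"]
    g=cv2.cvtColor(b,cv2.COLOR_BGR2GRAY).astype(float)
    col=cv2.GaussianBlur(g,(5,3),0)[185:300,:]
    w=col[:,265:295].mean(1)          # through window: body-grey -> window-dark edge
    d=np.diff(w); i=int(np.argmin(d[20:80]))+20
    # subpixel parabola
    def sub(d,i,s):
        a,b_,c_=s*d[i-1],s*d[i],s*d[i+1]; return i+.5*(a-c_)/(a-2*b_+c_)
    r=185+sub(d,i,-1)+.5
    row=cv2.GaussianBlur(g,(3,5),0)[240:262,235:330].mean(0); dr=np.diff(row)
    l=int(np.argmin(dr[5:45]))+5; h=int(np.argmax(dr[45:90]))+45
    return "far window edge row %.2f, cols %.2f %.2f mid %.2f"%(r,235+sub(dr,l,-1)+.5,235+sub(dr,h,1)+.5,235+(sub(dr,l,-1)+sub(dr,h,1))/2+.5)
E
python3 - <<'E'
from h import *
c=cam("wrist","w15"); print(hand("pics/w6.png")); print(hand("pics/w10.png")); print(hand(c))
s=monitor.get_state(); print(s["finger_gap"],s["ft_force"])
p=dockpt(0,.078); go([*p,.19],DY-90)
E
```

```text
far window edge row 230.81, cols 252.39 307.92 mid 280.15
far window edge row 230.59, cols 252.41 307.92 mid 280.16
far window edge row 228.82, cols 252.43 307.98 mid 280.21
0.0461188959628244 [-0.2491342  -0.36679736 -3.36860633]
shift mm [-11.1 210.3  -4. ] | len 210.6 | yaw now 16.6 turn toolz 31.3 (alt -148.7) q6 -0.18 tilt 0.11 tcp [0.4679 0.1134 0.1861] t 33.77
level rotvec deg [-0.02  0.1   0.  ]
```

View pics/w15.png

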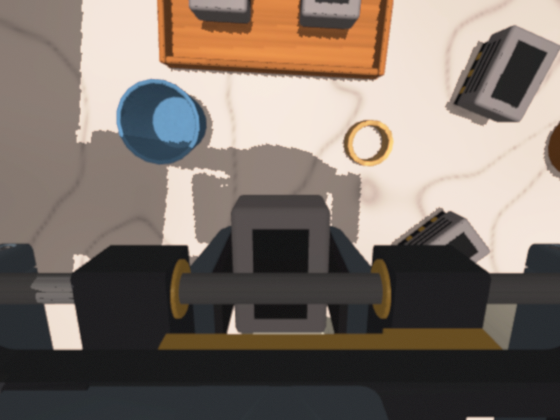

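The held pack sits 0.8 mm towards tool −y compared with the reference (rows 228.8 and 230.7). I'll offset that and carry it to socket 2.

Emit:
play_rows([
  [-0.0018, 0.035, 0, 0, 0, 0],
  [-0.0018, 0.035, 0, 0, 0, 0],
  [-0.0018, 0.035, 0, 0, 0, 0],
  [-0.0018, 0.035, 0, 0, 0, 0],
  [-0.0018, 0.035, 0, 0, 0, 0],
  [-0.0018, 0.035, 0, 0, 0, 0],
  [0, 0, 0, 0, 0, 7.8],
  [0, 0, 0, 0, 0, 7.8],
  [0, 0, 0, 0, 0, 7.8],
  [0, 0, 0, 0, 0, 7.9],
  [0, 0, 0, 0, 0, 0],
  [0, 0, 0, 0, 0, 0],
  [0, 0, 0, 0, 0, 0],
])

```text
time_s: 35.4
eef_pos: [0.5182, -0.0907, 0.1868]
orientation: [0.992, -0.127, -0.0, -0.0]
ft_force: [0.0, -0.2, -3.8]
finger_gap: 0.0461
```

Run:
```python
from h import *
c=cam("wrist","w16"); print(hand(c))
p=dockpt(0,.0772); go([*p,.09],DY-90)
```

```text
far window edge row 228.81, cols 252.44 307.99 mid 280.21
shift mm [-0.7  1.5 96.9] | len 97.0 | yaw now -14.6 turn toolz 0.1 (alt -179.9) q6 -0.03 tilt 0.02 tcp [ 0.5183 -0.0907  0.1869] t 35.45
level rotvec deg [ 0.    0.02 -0.  ]
```

Emit:
play_rows([
  [-0.0007, 0.0015, 0.03, 0, 0, 0.1],
  [0, 0, 0.03, 0, 0, 0],
  [0, 0, 0.03, 0, 0, 0],
  [0, 0, 0.012, 0, 0, 0],
  [0, 0, 0, 0, 0, 0],
  [0, 0, 0, 0, 0, 0],
  [0, 0, 0, 0, 0, 0],
  [0, 0, 0, 0, 0, 0],
])

```text
time_s: 36.45
eef_pos: [0.5176, -0.0921, 0.0857]
orientation: [0.992, -0.129, 0.0, 0.0]
ft_force: [-0.6, -0.3, -4.1]
finger_gap: 0.0462
```

Run:
```python
from h import *
p=dockpt(0,.0772); go([*p,.059],DY-90)
```

```text
shift mm [-0.5  0.  26.7] | len 26.7 | yaw now -14.8 turn toolz -0.1 (alt 179.9) q6 -0.03 tilt 0.06 tcp [ 0.5176 -0.0921  0.0857] t 36.45
level rotvec deg [ 0.   -0.06  0.  ]
```

Emit:
play_rows([
  [-0.0004, 0, 0.006, 0, 0, 0],
  [0, 0, 0.004, 0, 0, 0],
  [0, 0, 0.004, 0, 0, 0],
  [0, 0, 0.003, 0, 0, 0],
])

```text
time_s: 36.95
eef_pos: [0.5168, -0.0919, 0.0677]
orientation: [0.992, -0.129, -0.0, -0.0]
ft_force: [-0.5, 0.1, -3.6]
finger_gap: 0.0457
```

No contact force at 9 mm deep, so I'll continue home.

Emit:
play_rows([
  [0, 0, 0.004, 0, 0, 0],
  [0, 0, 0.003, 0, 0, 0],
  [0, 0, 0.0015, 0, 0, 0],
  [0, 0, 0.001, 0, 0, 0],
  [0, 0, 0, 0, 0, 0],
  [0, 0, 0, 0, 0, 0],
])

```text
time_s: 37.7
eef_pos: [0.5169, -0.092, 0.0591]
orientation: [0.992, -0.129, 0.0, 0.0]
ft_force: [-2.6, 0.6, 7.5]
finger_gap: 0.0458
```

Run:
```python
from h import *
s=monitor.get_state(); print(s["finger_gap"],s["ft_force"],s["eef_pos"],todock(s["eef_pos"]))
```

```text
0.04581378023918521 [-2.55183855  0.64940499  7.45424192] [ 0.51692522 -0.0919514   0.059093  ] [-0.00027539  0.07720584]
```

The step has seated: z matches the charged pack's grasp height and contact force is 7.5 N. Release, rise, and re-check the remaining packs.

Emit:
play_rows([
  [0, 0, 0, 0, 0, 0],
  [0, 0, 0, 0, 0, 0],
  [0, 0, 0, 0, 0, 0],
  [0, 0, 0, 0, 0, 0],
  [0, 0, -0.02, 0, 0, 0],
  [0, 0, -0.04, 0, 0, 0],
  [0, 0, -0.04, 0, 0, 0],
  [0, 0, -0.04, 0, 0, 0],
  [0, 0, 0, 0, 0, 0],
], claw=65)

```text
time_s: 38.83
eef_pos: [0.5184, -0.0924, 0.2013]
orientation: [0.992, -0.129, 0.003, 0.0]
ft_force: [0.2, -0.6, 0.3]
finger_gap: 0.059
```

Run:
```python
from h import *
c=cam("wrist","w17");c=cam("top","t17")
gray=cv2.cvtColor(c["bgr"],cv2.COLOR_BGR2GRAY); dark=(gray<90).astype(np.uint8)*255
for roi in [(185,175,226,207),(248,168,288,204)]:
    qs=biggest(dark,roi,0)
    if qs: q=qs[0]; print("pack",cv2.boundingRect(q),rect_world(c,q,0.05))
go([.632,.107,.2],-32)
```

```text
pack (195, 182, 28, 20) (array([0.62096265, 0.26889536]), 77.21174621582031, 49.65294647216797, 85.4388198852539)
pack (253, 173, 29, 27) (array([0.63231213, 0.10696246]), 72.325439453125, 48.56393051147461, 58.08025360107422)
shift mm [  60.6 -221.7   -1.5] | len 229.9 | yaw now -14.8 turn toolz 17.2 (alt -162.8) q6 -0.03 tilt 0.02 tcp [ 0.5168 -0.0919  0.1985] t 38.92
level rotvec deg [ 0.   -0.02  0.  ]
```

View pics/t17.png

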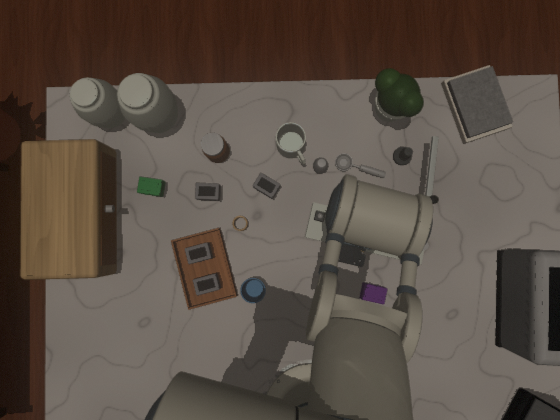

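View pics/w17.png

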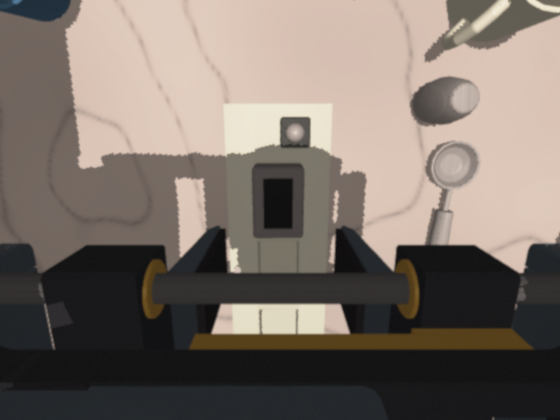

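The first spent pack is seated square in socket 2, at wrist (277,201). The others have not moved. Next is pack B at top (266,186).

Emit:
play_rows([
  [0.01, -0.037, 0, 0, 0, 0],
  [0.01, -0.037, 0, 0, 0, 0],
  [0.01, -0.037, 0, 0, 0, 0],
  [0.01, -0.037, 0, 0, 0, 0],
  [0.01, -0.037, 0, 0, 0, 0],
  [0.01, -0.037, 0, 0, 0, 0],
  [0, 0, 0, 0, 0, 8.6],
  [0, 0, 0, 0, 0, 8.6],
  [0, 0, 0, 0, 0, 0],
  [0, 0, 0, 0, 0, 0],
  [0, 0, 0, 0, 0, 0],
], claw=100)

```text
time_s: 40.3
eef_pos: [0.6315, 0.1072, 0.1983]
orientation: [0.962, -0.275, -0.0, 0.0]
ft_force: [-0.3, -0.7, -0.2]
finger_gap: 0.0912
```

```bash
cat >> h.py <<'E'
def window(c,z=.05,roi=(225,120,340,235),thr=None):
    """dark window of a pack; threshold by Otsu within roi's darker part"""
    g=cv2.GaussianBlur(cv2.cvtColor(c["bgr"],cv2.COLOR_BGR2GRAY),(3,3),0)
    x0,y0,x1,y1=roi; sub=g[y0:y1,x0:x1]; d=float(np.percentile(sub,1)); thr=thr or d+28
    m=cv2.inRange(g,0,thr); qs=[q for q in biggest(m,roi,0)][:3]
    for q in qs:
        r=rect_world(c,q,z); print("px",np.round(cv2.minAreaRect(q)[0],1),"ctr",r[0].round(4),"size %.1f %.1f yaw long %.2f jaw %.2f"%(r[1],r[2],r[3],(r[3]-90+90)%180-90))
E
python3 - <<'E'
from h import *
c=cam("wrist","w18"); window(c); go([.632,.107,.2],-32)
E
```

```text
px [284.5 194.5] ctr [0.6381 0.1085] size 45.4 25.3 yaw long 57.72 jaw -32.28
shift mm [ 0.5 -0.  -1.6] | len 1.6 | yaw now -31.9 turn toolz 0.1 (alt -179.9) q6 0.63 tilt 0.01 tcp [0.6316 0.1073 0.1984] t 40.35
level rotvec deg [ 0.01  0.01 -0.  ]
```

View pics/w18.png

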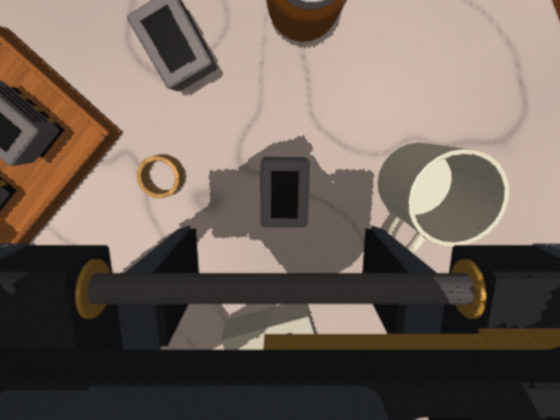

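In the wrist view, pack B's window is at (284.5,194.5), which gives (0.638,0.1085) with jaw yaw −32.2°.

Run:
```python
from h import *
go([.6381,.1085,.0371],-32.2)
```

```text
shift mm [  4.9  -4.5 161.3] | len 161.5 | yaw now -31.9 turn toolz 0.3 (alt -179.7) q6 0.63 tilt 0.01 tcp [0.6316 0.1073 0.1984] t 40.35
level rotvec deg [ 0.01  0.01 -0.  ]
```

Emit:
play_rows([
  [0.0049, -0.0045, 0.03, 0, 0, 0.3],
  [0, 0, 0.035, 0, 0, 0],
  [0, 0, 0.035, 0, 0, 0],
  [0, 0, 0.03, 0, 0, 0],
  [0, 0, 0.018, 0, 0, 0],
  [0, 0, 0.009, 0, 0, 0],
  [0, 0, 0.0045, 0, 0, 0],
  [0, 0, 0, 0, 0, 0],
  [0, 0, 0, 0, 0, 0],
])

```text
time_s: 41.48
eef_pos: [0.6386, 0.1086, 0.0379]
orientation: [0.961, -0.278, 0.001, -0.0]
ft_force: [-0.4, 0.5, 0.9]
finger_gap: 0.0913
```

Emit:
play_rows([
  [0, 0, 0, 0, 0, 0],
  [0, 0, 0, 0, 0, 0],
  [0, 0, 0, 0, 0, 0],
  [0, 0, 0, 0, 0, 0],
  [0, 0, 0, 0, 0, 0],
  [0, 0, 0, 0, 0, 0],
  [0, 0, 0, 0, 0, 0],
], claw=0, newtons=30)

```text
time_s: 42.35
eef_pos: [0.6381, 0.1086, 0.0371]
orientation: [0.961, -0.278, -0.0, 0.0]
ft_force: [-0.3, 0.3, -0.6]
finger_gap: 0.0461
```

Run:
```python
from h import *
c=cam("wrist","w19"); print(hand(c)); s=monitor.get_state(); print(s["finger_gap"],s["ft_force"],s["eef_pos"])
```

```text
far window edge row 229.80, cols 252.38 307.95 mid 280.17
0.04580953786910042 [-0.85367146 -0.52935865  1.31928743] [0.63807397 0.10858974 0.03708051]
```

Emit:
play_rows([
  [0, 0, -0.01, 0, 0, 0],
  [0, 0, -0.03, 0, 0, 0],
  [0, 0, -0.04, 0, 0, 0],
  [0, 0, -0.04, 0, 0, 0],
  [0, 0, -0.03, 0, 0, 0],
  [0, 0, 0, 0, 0, 0],
  [0, 0, 0, 0, 0, 0],
])

```text
time_s: 43.28
eef_pos: [0.6376, 0.1085, 0.1864]
orientation: [0.961, -0.278, -0.001, 0.0]
ft_force: [-0.6, -0.4, -3.5]
finger_gap: 0.0458
```

Run:
```python
from h import *
c=cam("wrist","w20"); print(hand(c)); s=monitor.get_state(); print(s["finger_gap"],s["ft_force"],s["eef_pos"])
p=dockpt(0,.0); go([*p,.189],DY-90)
```

```text
far window edge row 229.81, cols 252.41 307.96 mid 280.19
0.04577423902817735 [-0.54638439 -0.64764813 -2.84371113] [0.63742244 0.10850441 0.18591336]
shift mm [ 28.9 307.3  -2.8] | len 308.7 | yaw now -32.3 turn toolz -17.6 (alt 162.4) q6 0.64 tilt 0.11 tcp [0.6374 0.1085 0.1859] t 43.33
level rotvec deg [ 0.07  0.09 -0.  ]
```

Emit:
play_rows([
  [0.0036, 0.0384, 0, 0, 0, 0],
  [0.0036, 0.0384, 0, 0, 0, 0],
  [0.0036, 0.0384, 0, 0, 0, 0],
  [0.0036, 0.0384, 0, 0, 0, 0],
  [0.0036, 0.0384, 0, 0, 0, 0],
  [0.0036, 0.0384, 0, 0, 0, 0],
  [0.0036, 0.0384, 0, 0, 0, 0],
  [0.0036, 0.0384, 0, 0, 0, 0],
  [0, 0, 0, 0, 0, -8.8],
  [0, 0, 0, 0, 0, -8.8],
  [0, 0, 0, 0, 0, 0],
  [0, 0, 0, 0, 0, 0],
  [0, 0, 0, 0, 0, 0],
])

```text
time_s: 44.95
eef_pos: [0.4983, -0.1663, 0.1869]
orientation: [0.992, -0.129, -0.0, -0.0]
ft_force: [-0.3, -0.4, -3.1]
finger_gap: 0.046
```

Run:
```python
from h import *
p=dockpt(0,-.0004); go([*p,.085],DY-90)
```

```text
shift mm [ -0.5   1.  101.9] | len 101.9 | yaw now -14.8 turn toolz -0.1 (alt 179.9) q6 -0.18 tilt 0.03 tcp [ 0.4983 -0.1663  0.1869] t 44.95
level rotvec deg [-0.    0.03  0.  ]
```

Emit:
play_rows([
  [-0.0005, 0.001, 0.03, 0, 0, -0.1],
  [0, 0, 0.03, 0, 0, 0],
  [0, 0, 0.03, 0, 0, 0],
  [0, 0, 0.012, 0, 0, 0],
  [0, 0, 0, 0, 0, 0],
  [0, 0, 0, 0, 0, 0],
  [0, 0, 0, 0, 0, 0],
  [0, 0, 0, 0, 0, 0],
])

```text
time_s: 45.95
eef_pos: [0.4979, -0.1675, 0.0857]
orientation: [0.992, -0.127, 0.0, 0.0]
ft_force: [-0.1, 0.7, -3.1]
finger_gap: 0.0456
```

Run:
```python
from h import *
p=dockpt(0,-.0004); go([*p,.059],DY-90)
```

```text
shift mm [-0.5 -0.3 26.7] | len 26.7 | yaw now -14.6 turn toolz 0.1 (alt -179.9) q6 -0.18 tilt 0.06 tcp [ 0.4979 -0.1675  0.0857] t 45.95
level rotvec deg [ 0.01 -0.06  0.  ]
```

Emit:
play_rows([
  [-0.0004, -0.0003, 0.006, 0, 0, 0.1],
  [0, 0, 0.004, 0, 0, 0],
  [0, 0, 0.004, 0, 0, 0],
  [0, 0, 0.003, 0, 0, 0],
])

```text
time_s: 46.45
eef_pos: [0.4972, -0.1669, 0.0678]
orientation: [0.992, -0.128, -0.0, -0.0]
ft_force: [-0.9, 0.5, -3.3]
finger_gap: 0.0461
```

Emit:
play_rows([
  [0, 0, 0.004, 0, 0, 0],
  [0, 0, 0.003, 0, 0, 0],
  [0, 0, 0.0015, 0, 0, 0],
  [0, 0, 0.001, 0, 0, 0],
  [0, 0, 0, 0, 0, 0],
  [0, 0, 0, 0, 0, 0],
])

```text
time_s: 47.2
eef_pos: [0.4973, -0.1669, 0.059]
orientation: [0.992, -0.128, 0.0, 0.0]
ft_force: [-3.0, 1.1, 7.5]
finger_gap: 0.046
```

Run:
```python
from h import *
s=monitor.get_state(); print(s["finger_gap"],s["ft_force"],s["eef_pos"],todock(s["eef_pos"]))
```

```text
0.0459880145606976 [-3.04777424  1.09810878  7.46611917] [ 0.49729386 -0.16692081  0.05903563] [-0.00024008 -0.00029127]
```

Emit:
play_rows([
  [0, 0, 0, 0, 0, 0],
  [0, 0, 0, 0, 0, 0],
  [0, 0, 0, 0, 0, 0],
  [0, 0, 0, 0, 0, 0],
  [0, 0, -0.02, 0, 0, 0],
  [0, 0, -0.04, 0, 0, 0],
  [0, 0, -0.04, 0, 0, 0],
  [0, 0, -0.04, 0, 0, 0],
  [0, 0, 0, 0, 0, 0],
], claw=65)

```text
time_s: 48.32
eef_pos: [0.4987, -0.1676, 0.2013]
orientation: [0.992, -0.128, 0.003, 0.001]
ft_force: [-0.3, 0.5, -0.5]
finger_gap: 0.0592
```

Run:
```python
from h import *
c=cam("wrist","w21");c=cam("top","t21")
gray=cv2.cvtColor(c["bgr"],cv2.COLOR_BGR2GRAY); dark=(gray<90).astype(np.uint8)*255
for roi in [(185,175,226,207)]:
    qs=biggest(dark,roi,0)
    if qs: q=qs[0]; print("pack",cv2.boundingRect(q),rect_world(c,q,0.05))
go([.625,.269,.2],-5)
```

```text
pack (195, 182, 28, 20) (array([0.62088989, 0.26890118]), 77.21174621582031, 49.50691604614258, 85.4388198852539)
shift mm [  13.  -454.    -1.5] | len 454.2 | yaw now -14.7 turn toolz -9.7 (alt 170.3) q6 -0.18 tilt 0.02 tcp [ 0.4972 -0.1669  0.1985] t 48.42
level rotvec deg [ 0.   -0.02  0.  ]
```

View pics/w21.png

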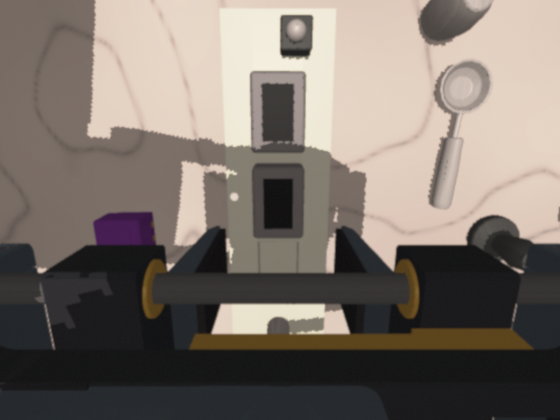

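View pics/t21.png

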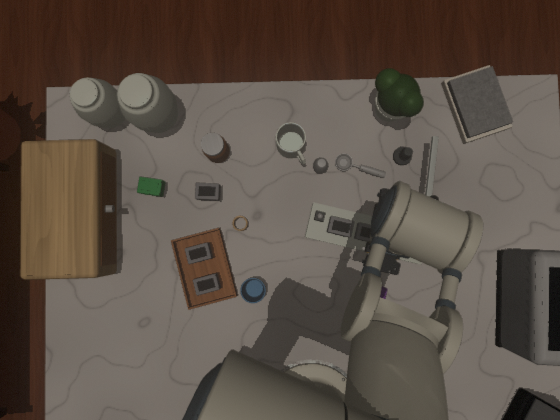

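Sockets 1 and 2 are filled, at wrist (278,200) and (278,112). The last spent pack is still at top (207,191).

Emit:
play_rows([
  [0.001, -0.038, 0, 0, 0, 0],
  [0.001, -0.038, 0, 0, 0, 0],
  [0.001, -0.038, 0, 0, 0, 0],
  [0.001, -0.038, 0, 0, 0, 0],
  [0.001, -0.038, 0, 0, 0, 0],
  [0.001, -0.038, 0, 0, 0, 0],
  [0.001, -0.038, 0, 0, 0, 0],
  [0.001, -0.038, 0, 0, 0, 0],
  [0.001, -0.038, 0, 0, 0, 0],
  [0.001, -0.038, 0, 0, 0, 0],
  [0.001, -0.038, 0, 0, 0, 0],
  [0.001, -0.036, 0, 0, 0, 0],
  [0, 0, 0, 0, 0, -9.7],
  [0, 0, 0, 0, 0, 0],
  [0, 0, 0, 0, 0, 0],
  [0, 0, 0, 0, 0, 0],
], claw=100)

```text
time_s: 50.42
eef_pos: [0.6241, 0.2687, 0.1984]
orientation: [0.999, -0.045, -0.0, 0.0]
ft_force: [0.5, 0.3, 0.7]
finger_gap: 0.0911
```

Run:
```python
from h import *
c=cam("wrist","w22"); window(c); go([.625,.269,.2],-5)
```

```text
px [280.5 193.5] ctr [0.6253 0.2737] size 45.4 25.3 yaw long 85.46 jaw -4.54
shift mm [ 0.9 -0.3 -1.5] | len 1.7 | yaw now -5.1 turn toolz -0.1 (alt 179.9) q6 0.41 tilt 0.01 tcp [0.6241 0.2687 0.1985] t 50.48
level rotvec deg [ 0.    0.01 -0.  ]
```

View pics/w22.png

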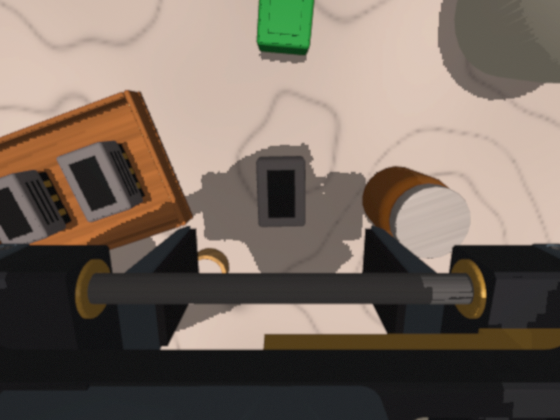

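The jar's cap is at wrist (432,222), close to the hand. I'll check the clearance.

Run:
```python
from h import *
c=cam("wrist"); print("jar cap",ray(c,[(432,222)],.1)-[.6253,.2737,0]); go([.6253,.2737,.041],-4.6)
```

```text
jar cap [[ 0.12027728 -0.02305812  0.1       ]]
shift mm [  0.7  -5.  157.6] | len 157.7 | yaw now -5.1 turn toolz -0.5 (alt 179.5) q6 0.41 tilt 0.00 tcp [0.6241 0.2688 0.1986] t 50.52
level rotvec deg [ 0.  0. -0.]
```

The hand's body will be at z of at least 0.106, 6 mm above the 0.100 jar cap. I'll grasp slightly higher (TCP 41 mm above the pack's base).

Emit:
play_rows([
  [0.0007, -0.005, 0.03, 0, 0, -0.5],
  [0, 0, 0.035, 0, 0, 0],
  [0, 0, 0.035, 0, 0, 0],
  [0, 0, 0.025, 0, 0, 0],
  [0, 0, 0.018, 0, 0, 0],
  [0, 0, 0.009, 0, 0, 0],
  [0, 0, 0.0056, 0, 0, 0],
  [0, 0, 0, 0, 0, 0],
  [0, 0, 0, 0, 0, 0],
], claw=80)

```text
time_s: 51.65
eef_pos: [0.6257, 0.2743, 0.0417]
orientation: [0.999, -0.039, 0.0, -0.0]
ft_force: [-0.4, 0.6, 0.0]
finger_gap: 0.0729
```

Emit:
play_rows([
  [0, 0, 0, 0, 0, 0],
  [0, 0, 0, 0, 0, 0],
  [0, 0, 0, 0, 0, 0],
  [0, 0, 0, 0, 0, 0],
  [0, 0, 0, 0, 0, 0],
  [0, 0, 0, 0, 0, 0],
  [0, 0, 0, 0, 0, 0],
], claw=0, newtons=30)

```text
time_s: 52.52
eef_pos: [0.6253, 0.2741, 0.0411]
orientation: [0.999, -0.039, 0.0, -0.0]
ft_force: [-1.0, -1.0, 4.6]
finger_gap: 0.046
```

Run:
```python
from h import *
c=cam("wrist","w23"); print(hand(c)); s=monitor.get_state(); print(s["finger_gap"],s["ft_force"],s["eef_pos"])
```

```text
far window edge row 227.69, cols 253.04 307.12 mid 280.08
0.046210158924221985 [-1.7316715   0.67100121  3.31682793] [0.62532382 0.27409569 0.04110999]
```

Emit:
play_rows([
  [0, 0, -0.01, 0, 0, 0],
  [0, 0, -0.03, 0, 0, 0],
  [0, 0, -0.04, 0, 0, 0],
  [0, 0, -0.04, 0, 0, 0],
  [0, 0, -0.03, 0, 0, 0],
  [0, 0, 0, 0, 0, 0],
  [0, 0, 0, 0, 0, 0],
])

```text
time_s: 53.45
eef_pos: [0.6247, 0.2739, 0.19]
orientation: [0.999, -0.039, -0.001, 0.0]
ft_force: [0.2, -0.9, -3.7]
finger_gap: 0.0459
```

Run:
```python
from h import *
c=cam("wrist","w24"); print(hand(c)); s=monitor.get_state(); print(s["finger_gap"],s["ft_force"],s["eef_pos"])
p=dockpt(0,-.078); go([*p,.19],DY-90)
# expected row of a centred pack held 4 mm lower: from reference w10
T=np.array(c["world_from_camera"]); M=R.from_quat(s["orientation"]).as_matrix()
for dz in (.0371,.041):
    print([proj(c,s["eef_pos"]+M@np.array([0,y,-(.05-dz)]))[0].round(2).tolist() for y in (-.022,-.021)])
```

```text
far window edge row 227.62, cols 253.06 307.16 mid 280.11
0.045560509137018874 [-0.13352507  0.18487763 -2.56399389] [0.62446889 0.27380547 0.18947928]
shift mm [-1.057e+02  5.259e+02  2.000e-01] | len 536.4 | yaw now -4.5 turn toolz 10.2 (alt -169.8) q6 0.40 tilt 0.14 tcp [0.6245 0.2738 0.1895] t 53.5
level rotvec deg [ 0.06  0.13 -0.  ]
[[278.52, 231.55], [278.52, 233.62]]
[[278.56, 228.9], [278.56, 230.93]]
```

View pics/w24.png

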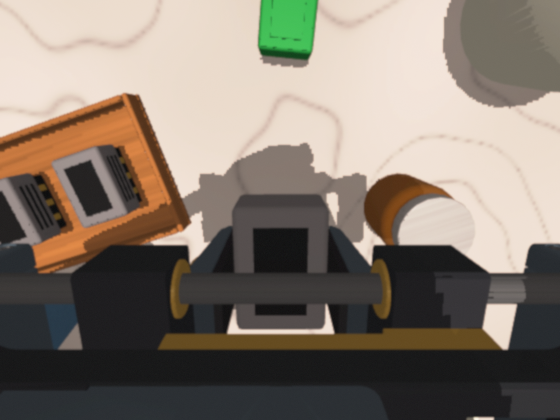

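The held pack is within 0.2 mm of centre. Carrying it to socket 0.

Emit:
play_rows([
  [-0.0075, 0.0376, 0, 0, 0, 0],
  [-0.0075, 0.0376, 0, 0, 0, 0],
  [-0.0075, 0.0376, 0, 0, 0, 0],
  [-0.0075, 0.0376, 0, 0, 0, 0],
  [-0.0075, 0.0376, 0, 0, 0, 0],
  [-0.0075, 0.0376, 0, 0, 0, 0],
  [-0.0075, 0.0376, 0, 0, 0, 0],
  [-0.0075, 0.0376, 0, 0, 0, 0],
  [-0.0075, 0.0376, 0, 0, 0, 0],
  [-0.0075, 0.0376, 0, 0, 0, 0],
  [-0.0075, 0.0376, 0, 0, 0, 0],
  [-0.0075, 0.0376, 0, 0, 0, 0],
  [-0.0075, 0.0376, 0, 0, 0, 0],
  [-0.0075, 0.0376, 0, 0, 0, 0],
  [0, 0, 0, 0, 0, 5.1],
  [0, 0, 0, 0, 0, 5.1],
  [0, 0, 0, 0, 0, 0],
  [0, 0, 0, 0, 0, 0],
  [0, 0, 0, 0, 0, 0],
])

```text
time_s: 55.88
eef_pos: [0.4792, -0.2423, 0.1908]
orientation: [0.992, -0.127, -0.0, -0.0]
ft_force: [0.1, -0.4, -2.2]
finger_gap: 0.0458
```

Run:
```python
from h import *
p=dockpt(0,-.0782); go([*p,.09],DY-90)
c=cam("wrist","w25"); print(hand(c))
```

```text
shift mm [ -1.4   0.5 100.8] | len 100.8 | yaw now -14.6 turn toolz 0.1 (alt -179.9) q6 -0.32 tilt 0.03 tcp [ 0.4792 -0.2423  0.1908] t 55.88
level rotvec deg [-0.01  0.02  0.  ]
far window edge row 227.68, cols 253.10 307.15 mid 280.13
```

View pics/w25.png

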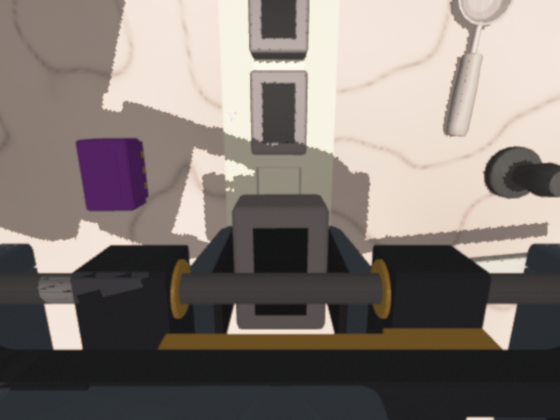

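Emit:
play_rows([
  [-0.0014, 0.0005, 0.03, 0, 0, 0.1],
  [0, 0, 0.03, 0, 0, 0],
  [0, 0, 0.03, 0, 0, 0],
  [0, 0, 0.011, 0, 0, 0],
  [0, 0, 0, 0, 0, 0],
  [0, 0, 0, 0, 0, 0],
  [0, 0, 0, 0, 0, 0],
  [0, 0, 0, 0, 0, 0],
])

```text
time_s: 56.92
eef_pos: [0.4781, -0.2427, 0.0906]
orientation: [0.992, -0.129, 0.0, 0.0]
ft_force: [-1.2, 0.2, -3.4]
finger_gap: 0.0459
```

Run:
```python
from h import *
p=dockpt(0,-.0782); go([*p,.063],DY-90); print(monitor.get_state()["ft_force"])
```

```text
shift mm [-0.4 -0.3 27.6] | len 27.6 | yaw now -14.8 turn toolz -0.1 (alt 179.9) q6 -0.32 tilt 0.06 tcp [ 0.4781 -0.2427  0.0906] t 56.92
level rotvec deg [ 0.02 -0.05  0.  ]
[-1.21246438  0.16940114 -3.37169809]
```

Emit:
play_rows([
  [-0.0004, -0.0003, 0.006, 0, 0, 0],
  [0, 0, 0.004, 0, 0, 0],
  [0, 0, 0.004, 0, 0, 0],
  [0, 0, 0.004, 0, 0, 0],
])

```text
time_s: 57.42
eef_pos: [0.4775, -0.2422, 0.0717]
orientation: [0.992, -0.129, -0.0, -0.0]
ft_force: [-0.3, 0.1, -2.3]
finger_gap: 0.046
```

Emit:
play_rows([
  [0, 0, 0.004, 0, 0, 0],
  [0, 0, 0.003, 0, 0, 0],
  [0, 0, 0.0015, 0, 0, 0],
  [0, 0, 0.0008, 0, 0, 0],
  [0, 0, 0, 0, 0, 0],
  [0, 0, 0, 0, 0, 0],
])

```text
time_s: 58.18
eef_pos: [0.4775, -0.2422, 0.0631]
orientation: [0.992, -0.129, 0.0, 0.0]
ft_force: [-3.1, 1.6, 5.5]
finger_gap: 0.0458
```

Run:
```python
from h import *
s=monitor.get_state(); print(s["finger_gap"],s["ft_force"],s["eef_pos"],todock(s["eef_pos"]))
```

```text
0.04578174746370281 [-3.11495537  1.56453671  5.51581253] [ 0.47749025 -0.2421698   0.0631027 ] [-0.00030045 -0.07810251]
```

Seated. Release, rise, and inspect everything before closing the keeper.

Emit:
play_rows([
  [0, 0, 0, 0, 0, 0],
  [0, 0, 0, 0, 0, 0],
  [0, 0, 0, 0, 0, 0],
  [0, 0, 0, 0, 0, 0],
  [0, 0, -0.02, 0, 0, 0],
  [0, 0, -0.04, 0, 0, 0],
  [0, 0, -0.04, 0, 0, 0],
  [0, 0, -0.05, 0, 0, 0],
  [0, 0, 0, 0, 0, 0],
  [0, 0, 0, 0, 0, 0],
], claw=65)

```text
time_s: 59.42
eef_pos: [0.4772, -0.242, 0.2124]
orientation: [0.992, -0.129, -0.0, -0.0]
ft_force: [-0.5, 0.3, -0.7]
finger_gap: 0.0594
```

Run:
```python
from h import *
c=cam("wrist","w26");c=cam("top","t26");cam("scene","s26")
a=1.4665; h=np.array([0,-.145]); k=h+.12*np.array([np.sin(a),np.cos(a)]); p=dockpt(*k); print(k,p)
go([*p,.213],-98.8)
```

```text
[ 0.11934793 -0.13250712] [ 0.57941667 -0.32515535]
shift mm [120.4  54.4  -1.7] | len 132.1 | yaw now -14.8 turn toolz 84.0 (alt -96.0) q6 -0.32 tilt 0.12 tcp [ 0.4769 -0.2418  0.2116] t 59.58
level rotvec deg [-0.04  0.12  0.  ]
```

View pics/w26.png

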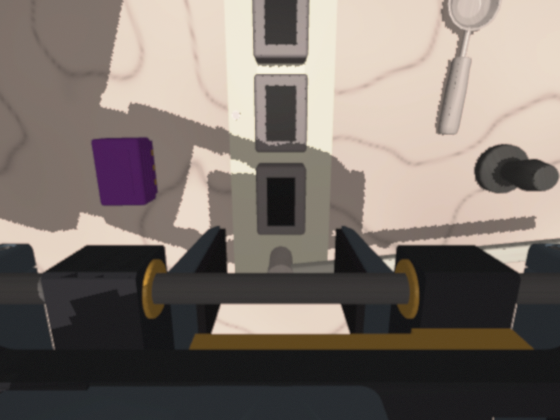

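View pics/s26.png

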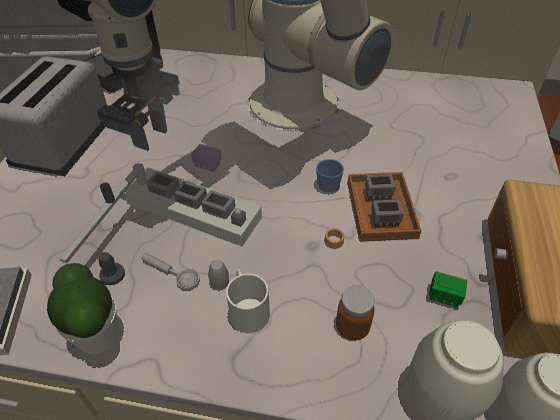

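All three spent packs sit flush in the dock and both charged packs stand in the tray. The bystanders look unmoved. Back to the knob.

Emit:
play_rows([
  [0.0397, 0.018, 0, 0, 0, 0],
  [0.0397, 0.018, 0, 0, 0, 0],
  [0.0397, 0.018, 0, 0, 0, 0],
  [0, 0, 0, 0, 0, 9.3],
  [0, 0, 0, 0, 0, 9.3],
  [0, 0, 0, 0, 0, 9.3],
  [0, 0, 0, 0, 0, 9.3],
  [0, 0, 0, 0, 0, 9.3],
  [0, 0, 0, 0, 0, 9.3],
  [0, 0, 0, 0, 0, 9.3],
  [0, 0, 0, 0, 0, 9.3],
  [0, 0, 0, 0, 0, 9.3],
  [0, 0, 0, 0, 0, 0],
  [0, 0, 0, 0, 0, 0],
  [0, 0, 0, 0, 0, 0],
], claw=100)

```text
time_s: 61.45
eef_pos: [0.5788, -0.3248, 0.2125]
orientation: [-0.654, 0.757, 0.0, -0.0]
ft_force: [-0.3, -0.7, 0.5]
finger_gap: 0.0911
```

Run:
```python
from h import *
go([.579,-.325,.112],-98.8); c=cam("wrist","w27"); print(proj(c,[[.579,-.325,.138],[.579,-.325,.09]]))
```

```text
shift mm [  0.2  -0.3 100.5] | len 100.5 | yaw now -98.4 turn toolz 0.4 (alt -179.6) q6 1.12 tilt 0.02 tcp [ 0.5788 -0.3248  0.2125] t 61.45
level rotvec deg [ 0.02  0.01 -0.  ]
[[278.96765859 224.06143646]
 [279.19755234 207.60528264]]
```

View pics/w27.png

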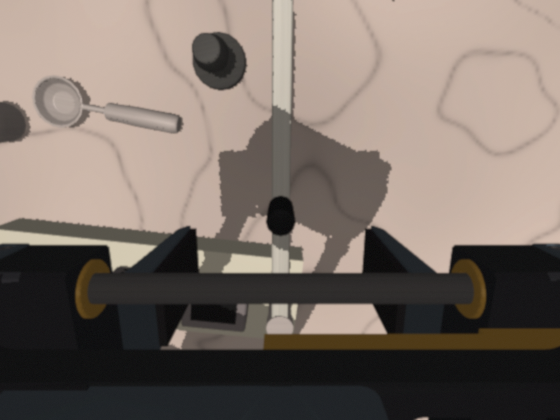

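The knob is at (280,215), as predicted. Descend, grip, and swing back.

Emit:
play_rows([
  [0, 0, 0.03, 0, 0, 0.4],
  [0, 0, 0.03, 0, 0, 0],
  [0, 0, 0.025, 0, 0, 0],
  [0, 0, 0.0155, 0, 0, 0],
  [0, 0, 0, 0, 0, 0],
  [0, 0, 0, 0, 0, 0],
])

```text
time_s: 62.25
eef_pos: [0.5794, -0.3251, 0.1132]
orientation: [-0.65, 0.76, -0.001, 0.0]
ft_force: [0.6, -0.1, 0.6]
finger_gap: 0.0908
```

Emit:
play_rows([
  [0, 0, 0, 0, 0, 0],
  [0, 0, 0, 0, 0, 0],
  [0, 0, 0, 0, 0, 0],
  [0, 0, 0, 0, 0, 0],
  [0, 0, 0, 0, 0, 0],
  [0, 0, 0, 0, 0, 0],
  [0, 0, 0, 0, 0, 0],
  [0, 0, 0, 0, 0, 0],
], claw=0, newtons=20)

```text
time_s: 63.25
eef_pos: [0.5788, -0.3248, 0.1122]
orientation: [-0.65, 0.76, 0.0, -0.0]
ft_force: [0.5, 0.3, 0.1]
finger_gap: 0.0219
```

Run:
```python
from h import *
s=monitor.get_state(); print(s["finger_gap"],s["ft_force"],s["eef_pos"])
d=todock(s["eef_pos"])-[0,-.145]; print(d,np.hypot(*d),np.arctan2(d[0],d[1])); go(s["eef_pos"],DY-90)
```

```text
0.02194553536591233 [0.46675217 0.25463155 0.05664843] [ 0.57883732 -0.32482155  0.11219496]
[0.11870284 0.01266874] 0.11937697413827447 1.4644723181927104
shift mm [0. 0. 0.] | len 0.0 | yaw now -98.9 turn toolz -84.2 (alt 95.8) q6 1.12 tilt 0.00 tcp [ 0.5788 -0.3248  0.1122] t 63.25
level rotvec deg [ 0.  0. -0.]
```

Emit:
play_rows([
  [-0.0125, 0.0007, 0, 0, 0, -6],
  [-0.0125, 0.0007, 0, 0, 0, -6],
  [-0.0125, 0.0007, 0, 0, 0, -6],
  [-0.0125, 0.0007, 0, 0, 0, -6],
  [-0.0125, 0.0007, 0, 0, 0, -6],
  [-0.0125, 0.0007, 0, 0, 0, -6],
  [-0.0125, 0.0007, 0, 0, 0, -6],
  [0, 0, 0, 0, 0, 0],
])

```text
time_s: 64.25
eef_pos: [0.5604, -0.2405, 0.1123]
orientation: [0.879, -0.476, -0.0, -0.0]
ft_force: [0.9, 0.9, -3.1]
finger_gap: 0.0217
```

```bash
cat > k.py <<'E'
from h import *
s=monitor.get_state(); print(s["finger_gap"],s["ft_force"],s["eef_pos"])
d=todock(s["eef_pos"])-[0,-.145]; print(d,np.hypot(*d),np.arctan2(d[0],d[1])); go(s["eef_pos"],DY-90)
E
python3 k.py
```

```text
0.021653085634206162 [ 0.85490381  0.94007011 -3.12770877] [ 0.56043167 -0.24046312  0.11225431]
[0.07949302 0.08959535] 0.11977673721420704 0.725723294391445
shift mm [0. 0. 0.] | len 0.0 | yaw now -56.9 turn toolz -42.2 (alt 137.8) q6 0.49 tilt 0.02 tcp [ 0.5604 -0.2405  0.1123] t 64.25
level rotvec deg [-0.    0.02  0.  ]
```

Emit:
play_rows([
  [-0.0125, 0.0007, 0, 0, 0, -6],
  [-0.0125, 0.0007, 0, 0, 0, -6],
  [-0.0125, 0.0007, 0, 0, 0, -6],
  [-0.0125, 0.0007, 0, 0, 0, -6],
  [-0.0125, 0.0007, 0, 0, 0, -6],
  [-0.0063, 0.0002, 0, 0, 0, -3],
  [0, 0, 0, 0, 0, 0],
])

```text
time_s: 65.12
eef_pos: [0.5087, -0.1969, 0.1122]
orientation: [0.978, -0.208, -0.0, -0.0]
ft_force: [2.2, 7.0, -1.7]
finger_gap: 0.0217
```

```bash
python3 k.py
```

```text
0.021670894034015318 [ 2.1886742   7.02310693 -1.72787882] [ 0.50871453 -0.19689096  0.1121914 ]
[0.01841192 0.11861766] 0.12003811395269663 0.15399187661707928
shift mm [0. 0. 0.] | len 0.0 | yaw now -24.0 turn toolz -9.3 (alt 170.7) q6 -0.06 tilt 0.05 tcp [ 0.5087 -0.1969  0.1122] t 65.12
level rotvec deg [-0.05  0.02  0.  ]
```

Emit:
play_rows([
  [-0.0063, 0.0002, 0, 0, 0, -3],
  [-0.0063, 0.0002, 0, 0, 0, -3],
  [-0.0063, 0.0002, 0, 0, 0, -3],
  [-0.001, 0, 0, 0, 0, -0.3],
  [0, 0, 0, 0, 0, 0],
  [0, 0, 0, 0, 0, 0],
])

```text
time_s: 65.88
eef_pos: [0.4909, -0.1907, 0.1122]
orientation: [0.992, -0.129, 0.001, -0.0]
ft_force: [6.6, 7.8, -3.7]
finger_gap: 0.0216
```

```bash
python3 k.py
```

```text
0.021551416241628568 [ 6.5770336   7.80754944 -3.74749762] [ 0.49085405 -0.19068714  0.11222858]
[-0.00043821  0.12008618] 0.12008697519846727 -0.003649101828326647
shift mm [0. 0. 0.] | len 0.0 | yaw now -14.8 turn toolz -0.1 (alt 179.9) q6 -0.23 tilt 0.09 tcp [ 0.4909 -0.1907  0.1122] t 65.88
level rotvec deg [-0.06 -0.07  0.  ]
```

Emit:
play_rows([
  [-0.0015, 0, 0, 0, 0, 0],
  [-0.001, 0, 0, 0, 0, 0],
  [0, 0, 0, 0, 0, 0],
  [0, 0, 0, 0, 0, 0],
])

```text
time_s: 66.38
eef_pos: [0.4906, -0.1907, 0.1123]
orientation: [0.992, -0.129, 0.003, -0.0]
ft_force: [21.8, 7.4, -16.0]
finger_gap: 0.0214
```

```bash
python3 k.py
```

```text
0.02141411370691606 [ 21.76144019   7.42391407 -16.03071291] [ 0.4906493  -0.19072576  0.11234896]
[-0.00062646  0.11999686] 0.11999849627673155 -0.005220579785842201
shift mm [0. 0. 0.] | len 0.0 | yaw now -14.8 turn toolz -0.1 (alt 179.9) q6 -0.23 tilt 0.31 tcp [ 0.4906 -0.1907  0.1123] t 66.38
level rotvec deg [-0.05 -0.3   0.  ]
```

It's hard on the stop: 15 N more moved it only 0.2 mm. I'll relax, release and rise.

Emit:
play_rows([
  [0.0025, 0, 0, 0, 0, 0],
  [0, 0, 0, 0, 0, 0],
])

```text
time_s: 66.62
eef_pos: [0.4908, -0.1907, 0.1122]
orientation: [0.992, -0.129, 0.001, -0.0]
ft_force: [7.0, 8.1, -3.2]
finger_gap: 0.0213
```

Emit:
play_rows([
  [0, 0, 0, 0, 0, 0],
  [0, 0, 0, 0, 0, 0],
  [0, 0, 0, 0, 0, 0],
  [0, 0, 0, 0, 0, 0],
  [0, 0, 0, 0, 0, 0],
  [0, 0, -0.03, 0, 0, 0],
  [0, 0, -0.04, 0, 0, 0],
  [0, 0, -0.05, 0, 0, 0],
  [0, 0, 0, 0, 0, 0],
  [0, 0, 0, 0, 0, 0],
], claw=80)

```text
time_s: 67.88
eef_pos: [0.4895, -0.1906, 0.2319]
orientation: [0.992, -0.127, -0.0, -0.0]
ft_force: [-0.0, 0.2, -1.0]
finger_gap: 0.0727
```

Run:
```python
from h import *
c=cam("wrist","w28"); cam("scene","s28")
im=cv2.imread("pics/s28.png"); cv2.imwrite("pics/s28c.png",cv2.resize(im[140:260,110:440],None,fx=2.4,fy=2.4,interpolation=cv2.INTER_CUBIC))
go([.5,-.1,.23])
```

```text
shift mm [-12.4 -90.3   1.2] | len 91.1 tilt 0.12 tcp [ 0.4892 -0.1905  0.2311] t 67.97
level rotvec deg [-0.02  0.11  0.  ]
```

View pics/w28.png

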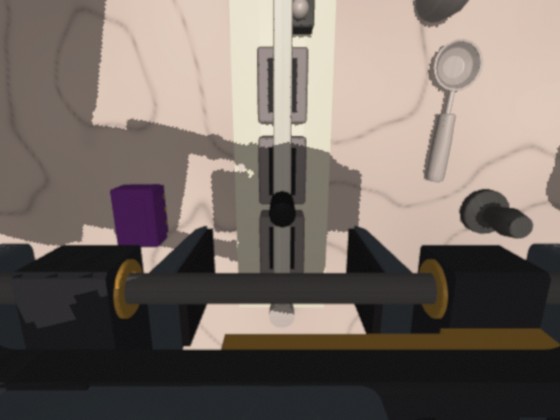

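View pics/s28c.png

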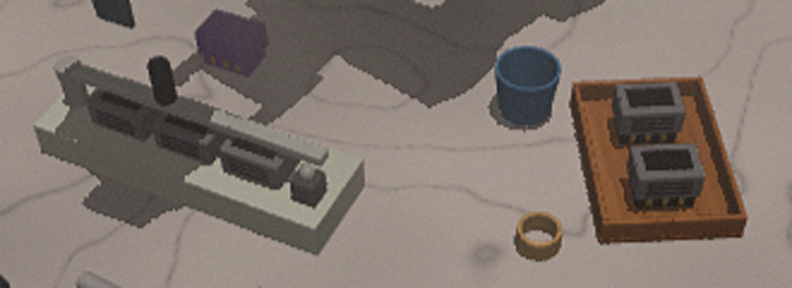

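The bar lies shut over all three packs. I'll move the arm clear and compare with the first top view as a final check.

Emit:
play_rows([
  [-0.01, -0.038, -0.005, 0, 0, 0],
  [-0.01, -0.038, -0.005, 0, 0, 0],
  [-0.01, -0.038, -0.005, 0, 0, 0],
  [-0.01, -0.038, -0.005, 0, 0, 0],
  [-0.01, -0.038, -0.005, 0, 0, 0],
  [-0.01, -0.038, -0.005, 0, 0, 0],
  [-0.01, -0.038, -0.005, 0, 0, 0],
  [-0.01, -0.038, -0.005, 0, 0, 0],
  [-0.005, -0.04, 0, 0, 0, 0],
  [-0.005, -0.04, 0, 0, 0, 0],
  [-0.005, -0.04, 0, 0, 0, 0],
  [0, -0.04, 0, 0, 0, 0],
  [0, -0.04, 0, 0, 0, 0],
  [0, -0.04, 0, 0, 0, 0],
  [0, -0.04, 0, 0, 0, 0],
  [0, -0.04, 0, 0, 0, 0],
  [0, -0.04, 0, 0, 0, 0],
  [0, -0.04, 0, 0, 0, 0],
  [0, 0, 0, 0, 0, 0],
  [0, 0, 0, 0, 0, 0],
])

```text
time_s: 70.47
eef_pos: [0.575, 0.5139, 0.2708]
orientation: [0.992, -0.127, -0.001, 0.001]
ft_force: [-0.1, 0.3, 1.0]
finger_gap: 0.0729
```

Run:
```python
from h import *
c=cam("top","t30"); cam("scene","s30"); a=cv2.imread("pics/top0.png"); b=c["bgr"]
A=cv2.resize(a[195:275,295:440],None,fx=4,fy=4,interpolation=cv2.INTER_CUBIC);B=cv2.resize(b[195:275,295:440],None,fx=4,fy=4,interpolation=cv2.INTER_CUBIC)
cv2.imwrite("pics/cmp.png",cv2.convertScaleAbs(np.hstack([A[:,:400],B[:,:400]]),alpha=1.6))
cv2.imwrite("pics/cmp2.png",b)
d=cv2.absdiff(a,b).max(2)
for n,(x,y) in dict(mug=(291,140),jar=(215,148),ring=(240,223),shaker=(320,165),spoon=(360,168),cup=(253,290),tamper=(403,156),bartip=(318,222),bar=(350,228)).items():
    print(n,int(d[y-12:y+12,x-14:x+14].max()))
```

```text
mug 8
jar 8
ring 8
shaker 8
spoon 33
cup 48
tamper 8
bartip 15
bar 21
```

View pics/cmp.png

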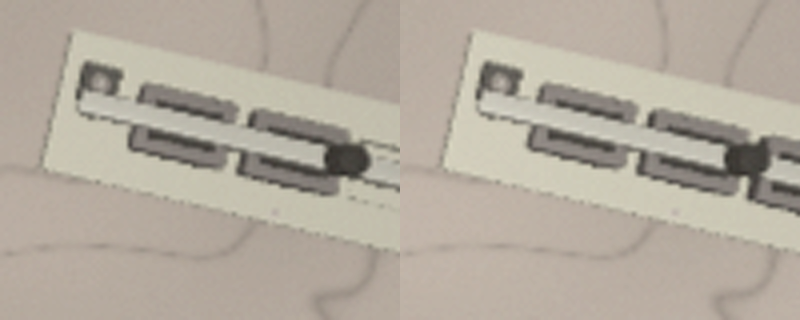

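View pics/cmp2.png

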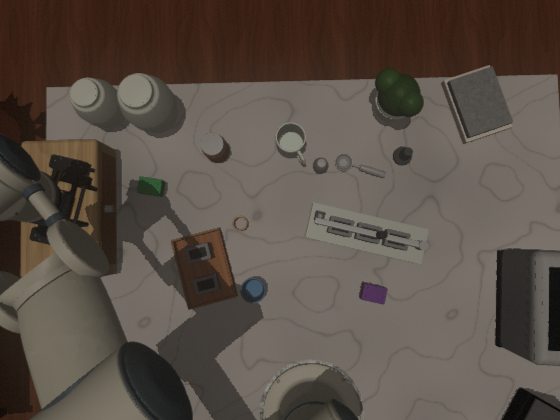

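The bar tip matches the first picture and the bystanders are in place. The arm is now above the wooden box at the left, so I'll back off for clearance and hand in.

Emit:
play_rows([
  [0, 0.03, -0.01, 0, 0, 0],
  [0, 0.03, -0.01, 0, 0, 0],
  [0, 0.03, 0, 0, 0, 0],
  [0, 0.03, 0, 0, 0, 0],
  [0, 0.03, 0, 0, 0, 0],
  [0, 0.03, 0, 0, 0, 0],
  [0, 0, 0, 0, 0, 0],
  [0, 0, 0, 0, 0, 0],
  [0, 0, 0, 0, 0, 0],
  [0, 0, 0, 0, 0, 0],
])

```text
time_s: 71.82
eef_pos: [0.53, 0.3407, 0.292]
orientation: [0.992, -0.127, -0.0, 0.0]
ft_force: [0.0, 0.4, -0.7]
finger_gap: 0.0729
```

Run:
```python
from h import *
c=cam("scene","s31"); s=monitor.get_state(); print(s["ft_force"],s["eef_pos"],s["time_s"])
```

```text
[-0.24684539  0.00879361  0.5112807 ] [0.52995307 0.34066637 0.29199972] 71.875
```

View pics/s31.png

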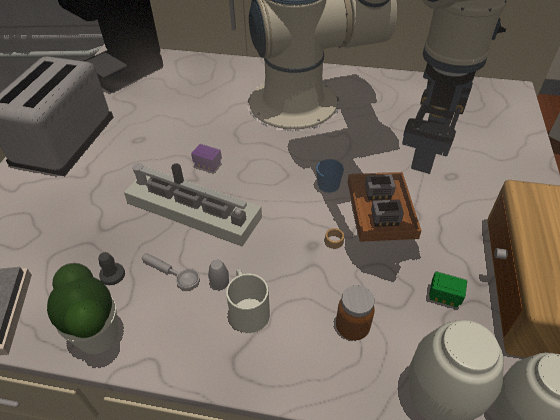

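The scene view shows three packs under the shut bar, two packs upright in the tray, the bystanders in place and the arm free. Handing in.

```bash
python3 -c "
from rig import job
print(job.hand_in())"
```

```text
the job is handed in; nothing more can be done
None
```

I handed the job in at about 72 s of the 210 s allowed; the rig reports no verdict. I opened the keeper to about 1.47 rad and moved the two charged packs, from sockets 1 and 2, into the tray. I then plugged the three spent packs into sockets 2, 1 and 0 and swung the keeper shut onto its stop.

- **Packs:** each spent pack went in without side force and stopped at the height expected for fully home, within about 0.3 mm of the socket centre. Both charged packs stand upright in the tray.
- **Keeper:** the knob came back to within 0.3 mm of where it started, and 15 N more moved it only 0.2 mm. The bar tip looks the same as in the first top view. I never read the joint angle itself.
- **Bystanders:** the before/after top pictures show no change for the mug, jar, napkin ring, shaker and tamper. They differ slightly around the spoon and cup (33 and 48 on a 0–255 scale, against 8 for the rest). By eye neither has moved, so I put that down to arm shadow.
- **Disagreements:**
  - The top camera was off by about 3 mm for the dock and 5–7 mm for the two farther spent packs. I used the wrist camera there, which was right to about 0.5 mm on a pack whose position I knew.
  - Closing the keeper left about 7 N of sideways pull on the knob. It was gone once I released it.

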